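# Set up two post feet for tack welding

## Task

Set up the two post feet for tacking: stand the green square tube on the centre of the square plate, squared up with the plate, and the blue pipe on the centre of the round plate with the brass nut centred flat on top of the pipe. Stand the red magnet on the square plate directly behind the tube (the side away from the robot), squared up with the plate and midway between the tube and the plate's back edge, and set the yellow weight on the middle of the copper earth bar, between the two plates. Let go of everything, standing upright and at rest, and do not knock over or shove aside the black can of rods or the amber bottle.

Things in the scene. Friction and masses are not known exactly. Their poses are not given: they have to be found in the camera images.
- square_plate: Fixed dark steel base plate, 130 x 130 mm, 8 mm thick, flat on the table, with a white chalk cross through its centre along x and y. Origin: centre of its underside; z up, x and y along its edges. Its +x edge is its back edge, away from the robot (turned by at most about 0.55 rad); +y is the robot's left. It lies beyond one end of the earth bar, on the left or on the right.
- round_plate: Fixed dark steel round base plate, 130 mm diameter, 8 mm thick, flat on the table, with a white chalk cross through its centre. Origin: centre of its underside; z up. It lies beyond the other end of the earth bar.
- earth_bar: Fixed flat copper bar, 44 mm (its x) by 150 mm (its y), 6 mm thick, lying on the table between the two plates. Origin: centre of its underside; z up.
- square_tube_mid (a point): Loose upright piece of green-primed square steel tube, 40 x 40 mm outside, 60 mm tall, 3 mm wall, open at both ends, about 0.2 kg. x and y are square to its faces. The point is its centre, half-way up.
- pipe_mid (a point): Loose upright piece of blue-painted round pipe, 42 mm outside and 34 mm inside diameter, 60 mm tall, open at both ends, about 0.2 kg. The point is its centre, half-way up.
- nut_mid (a point): Loose large brass hexagon nut lying flat, 46 mm across flats, 24 mm tall, with a round-like open hole about 30 mm wide, about 0.2 kg. Its x axis is square to a pair of flats (so are the directions 60 and 120 degrees from it); z is the hole's axis. The point is its centre, half-way up.
- magnet_mid (a point): Loose upright red welding magnet with a dark core stripe, a block 26 mm (x) by 50 mm (y) by 44 mm tall, about 0.25 kg (it does not really attract). When placed, its x must be along the square plate's x, either way round: its broad 50 mm face towards the tube. Midway between tube and back edge its centre is about 42 mm from the plate's centre. The point is its centre, half-way up.
- weight_mid (a point): Loose yellow steel weight, a block 50 mm (x) by 34 mm (y) by 36 mm tall, about 0.45 kg; it may lie any way round on the bar. The point is its centre, half-way up.
- rod_can_mid (a point): Bystander: loose black can full of welding rods, 68 mm diameter, 100 mm tall, rods up to 135 mm; leave it alone. The point is its centre, half-way up.
- spray_mid (a point): Bystander: loose amber bottle with a white cap, 58 mm diameter, 135 mm tall; leave it alone. The point is its centre, half-way up.

How it is judged (in metres and radians):
At the end, for the whole second after the job is handed in: Tube on square plate and pipe on round plate within 13 mm of centre; nut flat on pipe within 10 mm; magnet on square plate 30-58 mm behind centre, 14 mm sideways; tube and magnet squared to 0.26 rad; weight on bar within 14 mm of its middle; all upright (0.12 rad), released, at rest (horizontal distance between square_tube_mid and square_plate below 0.013 m and z of square_tube_mid in the frame of square_plate between 0.034 and 0.042 m and (angle between the x axis of square_tube and the x axis of square_plate, either way round below 0.26 rad or angle between the x axis of square_tube and the y axis of square_plate, either way round below 0.26 rad) and horizontal distance between pipe_mid and round_plate below 0.013 m and z of pipe_mid in the frame of round_plate between 0.034 and 0.042 m and horizontal distance between nut_mid and pipe_mid below 0.01 m and z of nut_mid in the frame of pipe_mid between 0.038 and 0.046 m and x of magnet_mid in the frame of square_plate between 0.03 and 0.058 m and y of magnet_mid in the frame of square_plate between -0.014 and 0.014 m and z of magnet_mid in the frame of square_plate between 0.026 and 0.034 m and angle between the x axis of magnet and the x axis of square_plate, either way round below 0.26 rad and horizontal distance between weight_mid and earth_bar below 0.014 m and z of weight_mid in the frame of earth_bar between 0.02 and 0.028 m and angle between each of square_tube, pipe, nut, magnet, weight's own z axis and vertical below 0.12 rad and linear speed of each of square_tube, pipe, nut, magnet, weight below 0.02 m/s); the robot touches nothing.
It fails at once if the can of rods is shoved more than 30 mm or tipped (distance of rod_can_mid from where it was at the start of the episode above 0.03 m or angle between rod_can's own z axis and vertical above 0.4 rad).
It fails at once if the amber bottle is shoved more than 30 mm or tipped (distance of spray_mid from where it was at the start of the episode above 0.03 m or angle between spray's own z axis and vertical above 0.4 rad).
It also fails if it takes over 144 s, if anything falls off the work surface, if the arm or the gripper's body presses on something with over 40 N, if the wrist force passes 120 N, or if a joint passes its speed limit or range.

## Robot

A 6-joint arm with a two-finger parallel gripper is mounted at the origin on the work surface. World frame = base frame: x ahead of the robot, y to its left, z up, the work surface at z = 0. Lengths are in mm, angles in rad, forces in N, time in s.
With the tool pointing down it reaches from about 350 to 775 mm from the base axis. Payload 7.3 kg.
Tool frame: the origin (TCP) lies between the finger pads; the fingertips stand 22 mm ahead of it and the grasp point (between the pads) lies 3 mm ahead of it; z points along the fingers, x is the direction in which the jaws open and shut, and the axes are right-handed (so a half turn about z gives the same grasp; the last joint's range is limited). The gripper opens to 92 mm and grips with 3 to 60 N. Pads are 19 mm wide; open, the fingers measure 130 mm over their backs; the gripper's body (75 mm by 190 mm) begins 47 mm behind the grasp point.
Start: joints at [-1.384, 0.342, 1.524, -0, 1.275, -0.146], TCP at [171.535, -496.206, 223.441] pointing down, gripper open.
Joint ranges: [-2.53, 2.53], [-0.77, 2.02], [0.04, 2.7], [-1, 4.14], [0.28, 2.66], [-3.11, 3.11]. Speed limits (rad/s): [2.57, 2.57, 3.14, 3.14, 3.14, 3.14].

## Interface

Orientations are given as [roll, pitch, yaw] about the fixed x, y, z axes, in that order (R = Rz(yaw) Ry(pitch) Rx(roll)).
In Python, from plant import * gives the robot as it stands. The module is installed in compiled form; this text tells all that it offers.
- The arm moves only by the shell command python3 -m handwheel 'ROWS' [OPENING]. ROWS is a JSON object of lists of equal length, an entry for each row: "translation": the shift along the world's x, y, z in units of 15 cm (1.0 is 15 cm), a list of three; "twist": the turn about the world's z in units of 90 degrees (1.0 is 90 degrees). In form: {"translation": [[tx, ty, tz], ...], "twist": [twist, ...]}. A call has exactly 8 rows; each row shifts and turns the pose as measured when the row begins; what a row does not reach is not made up. A row lasts 1/8 s, in which the tool goes at most 62.5 mm and 10.7 degrees, less where a joint would pass 70% of its speed; a pose out of reach is approached as far as the arm can. A call with a number of a shift or a turn outside -1 to 1 is refused whole. A call with a gripper value outside its range is refused whole. OPENING is the closure in counts, from 0 (fully open) to 255 (shut), set as the call begins (- or left out, the last holds). The fingers move at their own pace and stop on an object; the grip force is fixed at half the most. Time passes only in rows, so rows that do not move let the fingers close, or fill a call up. It gives the time, the measured TCP pose, the force and the opening at its end, in the units of the state.
- get_obs(): the state, without advancing time (a new reading comes with each control period).
- capture(name): name is "side" or "top" or "wrist"; returns a dict with "img" (400x640x3 uint8, red, green, blue), "vertical_fov" (degrees; the focal length in pixels is half the picture's height over the tangent of half this angle, whatever the lens; pixels are square), "cx", "cy" (the principal point, pixels), "distortion" ([k1, k2, p1, p2, k3] as OpenCV has them; the pictures are not rectified), "world_from_camera" (4x4, takes a point from camera to world coordinates). Camera axes: x right, y up, looking along -z (the intrinsics and any distortion apply to the point x, -y, -z); pixel columns grow to the right and rows downward; lengths in mm; the calibration is good to about 2 mm. A picture is of the moment at which its call begins. There is no depth.
- close_job(): hands the job in, once; it reports no verdict.
Trained networks look in the newest picture that a camera, given by its name, has taken for a name from the list of things; names that differ only in an ending like _2 or _b are one class to them, and where a whole thing is asked for, a point or a joint stands for the part that bears it (a point fixed in the world has none). Each returns a list of dicts, best first, with "score" (0 to 1); they miss things now and then, are a little off and sometimes report something else, mostly with a low value. They report only what shows in the picture. A call takes as long as a camera call.
- search_frame(camera, label): "position" ([x, y, z] in mm, in the coordinates of the camera as it stood for that picture, good to about 4 mm: the middle of the surface that is visible of it).
- spot_point(camera, label): "position" ([x, y, z] in mm, in the coordinates of the camera as it stood for that picture, good to about 4 mm: a listed point, or the origin of a listed thing).
The state is a dict: "time": time; "joint_positions": joint angles; "dq": joint speeds; "tau": joint torques, N m; "tool_pos": TCP position; "tcp_rot": TCP orientation; "contact_force": force on the tool from outside, world axes, zero at the start; "moment": the same for the moment, N m; "grip_width": finger opening in mm.
Only numpy, scipy, OpenCV 4.12 (cv2) and the standard library are available. Lean on these libraries where they do the work, as an engineer would, in place of code of your own. Each camera call takes 0.05 s, during which the arm holds its last target.

## Working session

There is one attempt and no reset: what is moved stays moved. The work goes in short steps, Python scripts to look and compute and a shell command to move; the robot and the scene stay as the last step left them, time stands still between calls to the robot, and variables do not carry over. Pictures are saved under pics/ and viewed, and the job is handed in when it is done.

```bash
mkdir -p pics
cat > h.py <<'E'
from plant import *
import numpy as np, cv2
def K(c):
    f=200/np.tan(np.radians(c["vertical_fov"])/2)
    return np.array([[f,0,c["cx"]],[0,f,c["cy"]],[0,0,1]])
def snap(name,fn):
    c=capture(name); cv2.imwrite("pics/"+fn,c["img"][:,:,::-1]); 
    return c
def ray(c,uv):
    p=cv2.undistortPoints(np.array([[uv]],float),K(c),np.array(c["distortion"],float))[0,0]
    T=np.array(c["world_from_camera"]); d=T[:3,:3]@np.array([p[0],-p[1],-1]); return T[:3,3],d
def atz(c,uv,z):
    o,d=ray(c,uv); return o+d*(z-o[2])/d[2]
def proj(c,P):
    T=np.linalg.inv(np.array(c["world_from_camera"])); q=(T[:3,:3]@np.array(P,float).reshape(-1,3).T).T+T[:3,3]
    q=q*[1,-1,-1]
    return cv2.projectPoints(q,np.zeros(3),np.zeros(3),K(c),np.array(c["distortion"],float))[0][:,0]
def tow(c,p):
    T=np.array(c["world_from_camera"]); return T[:3,:3]@np.array(p)+T[:3,3]
NAMES="square_plate round_plate earth_bar square_tube_mid pipe_mid nut_mid magnet_mid weight_mid rod_can_mid spray_mid".split()
E
python3 - <<'E'
from h import *
np.set_printoptions(precision=1,suppress=True)
for n in ["top","side"]:
    c=snap(n,n+"0.png"); print(n,c["vertical_fov"],c["cx"],c["cy"],c["distortion"]);print(np.array(c["world_from_camera"]))
    for l in NAMES:
        print(l,[(round(r["score"],2),tow(c,r["position"])) for r in spot_point(n,l)[:2]])
print(get_obs())
E
```

```text
top 53.12684056559889 327.7392810326083 204.0551879589457 [-0.  0.  0.  0.  0.]
[[  -0.1    1.    -0.2  314.5]
 [  -1.    -0.1    0.    11.1]
 [   0.     0.2    1.  1188.6]
 [   0.     0.     0.     1. ]]
square_plate [(0.84, array([617.8, 150.7,   1. ]))]
round_plate [(0.78, array([ 568.9, -175.5,    4.7]))]
earth_bar [(0.94, array([594. ,  -7.2,   1.2])), (0.54, array([ 567.1, -176.3,    6.9]))]
square_tube_mid [(0.58, array([379.8, 287.2,  29.5]))]
pipe_mid [(0.61, array([461.1,  64. ,  31.6]))]
nut_mid [(0.69, array([693.5,  13.8,  15.1]))]
magnet_mid [(0.7, array([436.9, -75.4,  23.5]))]
weight_mid [(0.68, array([ 374.5, -271.5,   15.4]))]
rod_can_mid [(0.9, array([ 498. , -376.4,   47. ]))]
spray_mid [(0.6, array([526. , 388.7,  65.2]))]
side 43.83268071301707 326.2246518446807 203.96824333368642 [-0.1  0.   0.   0.   0. ]
[[ -0.9   0.3  -0.3 197.1]
 [ -0.5  -0.6   0.6 648.2]
 [  0.    0.7   0.7 895. ]
 [  0.    0.    0.    1. ]]
square_plate [(0.97, array([615.7, 153.9,  -0.9]))]
round_plate [(0.62, array([ 568.1, -177. ,   -4.1])), (0.15, array([615.5, 152.8,   2.3]))]
earth_bar [(0.76, array([591.2,  -5.4,  -0.2]))]
square_tube_mid [(0.68, array([379.5, 292.8,  28. ]))]
pipe_mid [(0.57, array([453.8,  64.1,  30.2]))]
nut_mid [(0.7, array([696. ,  14.9,  10.6]))]
magnet_mid [(0.75, array([428.9, -74.2,  18.9]))]
weight_mid [(0.75, array([ 368.7, -269.5,   17.6]))]
rod_can_mid [(0.6, array([ 500.9, -377.8,   49.3]))]
spray_mid [(0.71, array([524.5, 385.4,  68.8]))]
{'time': 1.1, 'joint_positions': array([-1.4,  0.3,  1.5,  0. ,  1.3, -0.1]), 'dq': array([ 0., -0., -0.,  0.,  0., -0.]), 'tau': array([  0. , -43.1, -24.4,   0.1,   0. ,  -0. ]), 'tool_pos': array([ 171.5, -496.2,  223.4]), 'tcp_rot': array([-3.1, -0. , -1.2]), 'contact_force': array([ 0.4,  0.3, -0.9]), 'moment': array([0., 0., 0.]), 'grip_width': 91.94137407679267}
```

View pics/top0.png

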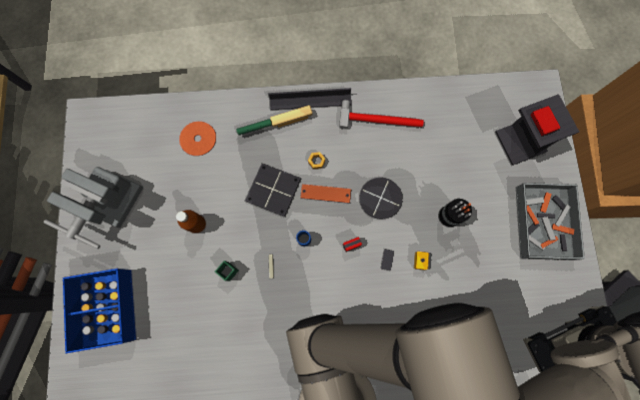

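View pics/side0.png

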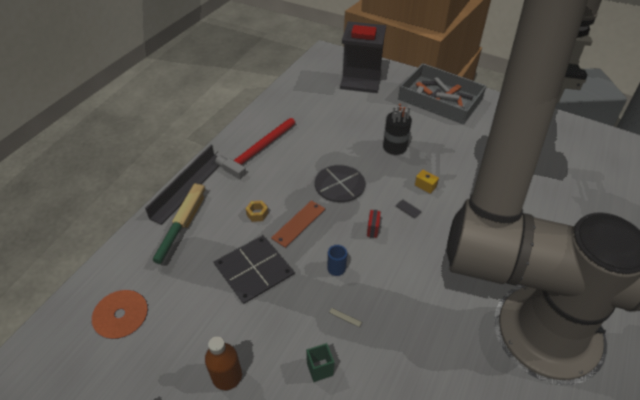

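The top view shows the plates at px (274,189) and (381,198), with the bar between them at (326,194). The tube is at (227,270), the pipe (304,238), the nut (317,159), the magnet (352,243), the weight (423,260), the bottle (190,221) and the can (458,212). Next I need the yaws.

Run:
```python
import cv2,numpy as np
a=cv2.imread("pics/top0.png");b=cv2.imread("pics/side0.png")
def cr(i,u,v,r=24): return cv2.resize(i[v-r:v+r,u-r:u+r],(260,260),interpolation=cv2.INTER_CUBIC)
t=[(227,270),(317,159),(352,243)]; t2=[(423,260),(274,189),(326,194)]
cv2.imwrite("pics/zt.png",np.vstack([np.hstack([cr(a,*p) for p in t]),np.hstack([cr(a,u,v,24 if u==423 else 32) for u,v in t2])]))
t=[(321,362),(257,210),(374,223)]; t2=[(427,181),(255,268),(299,223)]
cv2.imwrite("pics/zs.png",np.vstack([np.hstack([cr(b,*p) for p in t]),np.hstack([cr(b,u,v,24 if u==427 else 40) for u,v in t2])]))
```

```text
(no output)
```

View pics/zt.png

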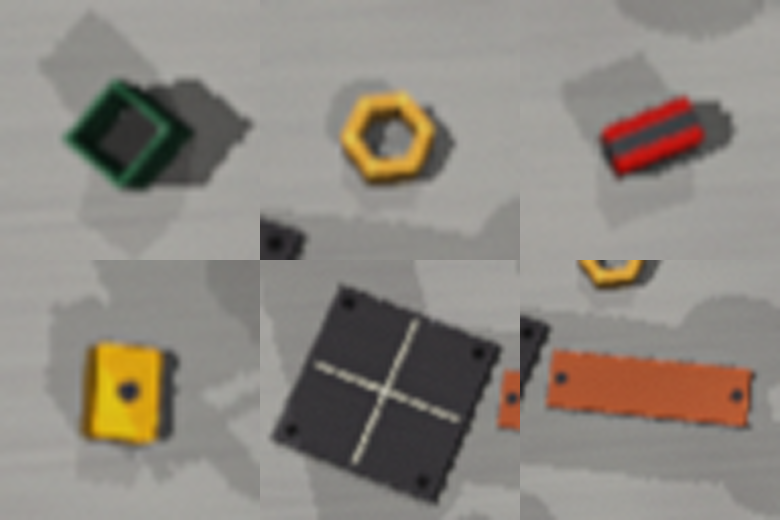

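View pics/zs.png

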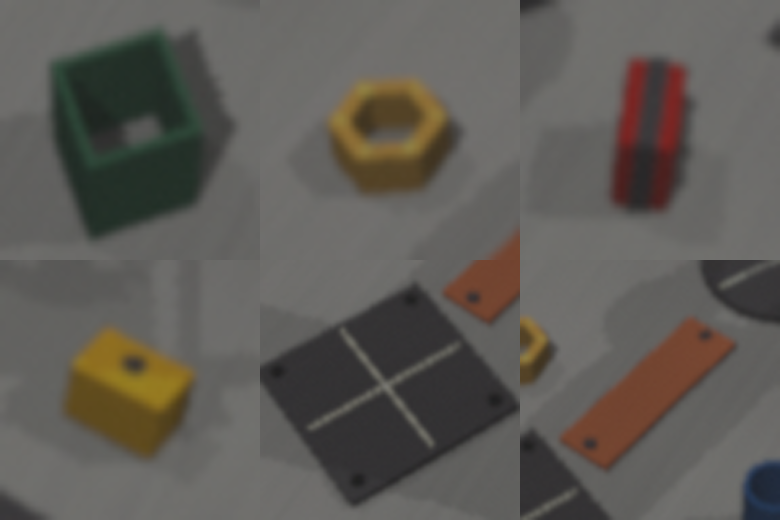

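```bash
cat > fit.py <<'E'
from h import *
from scipy.optimize import minimize
def prism(kind,x,y,z,yaw,dims):
    if kind=="box":
        a,b,h=dims; P=np.array([[s*a/2,t*b/2,u*h/2] for s in(-1,1) for t in(-1,1) for u in(-1,1)])
    elif kind=="cyl":
        d,h=dims; th=np.arange(0,2*np.pi,.1); P=np.array([[d/2*np.cos(t),d/2*np.sin(t),u*h/2] for t in th for u in(-1,1)])
    else:
        d,h=dims; R=d/2/np.cos(np.pi/6); P=np.array([[R*np.cos(t),R*np.sin(t),u*h/2] for t in np.pi/6+np.arange(6)*np.pi/3 for u in(-1,1)])
    c,s=np.cos(yaw),np.sin(yaw)
    return P@np.array([[c,-s,0],[s,c,0],[0,0,1]]).T+[x,y,z]
def mask(img,color):
    h=cv2.cvtColor(img,cv2.COLOR_RGB2HSV).astype(int); H,S,V=h[...,0],h[...,1],h[...,2]
    r={"green":(H>60)&(H<95)&(S>70),"blue":(H>100)&(H<125)&(S>90),"yellow":(H>15)&(H<32)&(S>100),"brass":(H>15)&(H<32)&(S>80),
     "red":((H<6)|(H>174))&(S>110),"copper":(H>4)&(H<16)&(S>110),"dark":(V<75)&(S<60)}[color]
    return r.astype(np.uint8)
def dist(P,m):
    pass
def fit(cams,kind,dims,color,p0,yaws=None,r=30,freez=True):
    obs=[]
    for c in cams:
        u,v=proj(c,p0)[0]; m=mask(c["img"],color); w=np.zeros_like(m); rr=r if np.isscalar(r) else r[len(obs)]
        y0,y1,x0,x1=max(0,int(v-rr)),int(v+rr),max(0,int(u-rr)),int(u+rr)
        w[y0:y1,x0:x1]=m[y0:y1,x0:x1]
        n,l,st,_=cv2.connectedComponentsWithStats(w)
        if n<2: print("no mask"); continue
        # union of components >10 px -> hull fill
        pts=np.argwhere(np.isin(l,[i for i in range(1,n) if st[i,4]>=max(8,.08*st[1:,4].max())]))[:,::-1].astype(np.int32)
        f=np.zeros_like(m); cv2.fillConvexPoly(f,cv2.convexHull(pts),1)
        X,Y=np.meshgrid(np.arange(x0,x1),np.arange(y0,y1)); 
        obs.append((c,f[y0:y1,x0:x1].astype(float),x0,y0))
    S=8
    def cost(q):
        J=0
        for c,f,x0,y0 in obs:
            uv=proj(c,prism(kind,q[0],q[1],q[2],q[3],dims)); h=cv2.convexHull(((uv-[x0,y0]+.5)*S).astype(np.float32)[:,None])
            b=np.zeros((f.shape[0]*S,f.shape[1]*S),np.uint8); cv2.fillConvexPoly(b,np.round(h).astype(np.int32),255)
            b=cv2.resize(b,(f.shape[1],f.shape[0]),interpolation=cv2.INTER_AREA)/255.
            J+=np.abs(b-f).sum()/f.sum()
        return J
    best=None
    for y in (yaws if yaws is not None else [0]):
        g=lambda s:cost(np.r_[p0[0]+s[0]*5,p0[1]+s[1]*5,p0[2]+(s[2]*5 if freez else 0),y+s[3]*.2])
        R=minimize(g,np.zeros(4),method="Nelder-Mead",options=dict(initial_simplex=np.vstack([np.zeros(4),np.eye(4)]),xatol=.02,fatol=1e-4,maxiter=250))
        if best is None or R.fun<best[0]: best=(R.fun,np.r_[p0[0]+R.x[0]*5,p0[1]+R.x[1]*5,p0[2]+(R.x[2]*5 if freez else 0),y+R.x[3]*.2])
    return best
ITEMS=dict(tube=("box",(40,40,60),"green",np.arange(0,1.5,.4)),pipe=("cyl",(42,60),"blue",None),nut=("hex",(46,24),"brass",[0,.35,.7]),
 magnet=("box",(26,50,44),"red",np.arange(0,3,.5)),weight=("box",(50,34,36),"yellow",np.arange(0,3,.5)),
 plate=("box",(130,130,8),"dark",[-.4,0,.4]),rplate=("cyl",(130,8),"dark",None),bar=("box",(44,150,6),"copper",[-.2,.2]))
E
cat > f0.py <<'E'
from fit import *
import sys
np.set_printoptions(precision=2,suppress=True)
P=dict(tube=(380,290,30),pipe=(457,64,30),nut=(695,14,12),magnet=(433,-75,22),weight=(371,-270,18),plate=(617,152,4),rplate=(568,-176,4),bar=(592,-6,3))
cs=[capture("top"),capture("side")]
for k,p in P.items():
    kd,d,col,ya=ITEMS[k]; r=(22,30) if k not in("plate","rplate","bar") else ((42,60) if k!="rplate" else (26,35))
    for fz in(True,False): print(k,fz,*fit(cs,kd,d,col,p,ya,r,fz))
    print(k,"top/side only",*[fit([c],kd,d,col,p,ya,rr,False)[1] for c,rr in zip(cs,r)])
E
python3 f0.py
```

```text
tube True 0.5671332363557998 [380.9  289.5   30.45   0.73]
tube False 0.5672385298712987 [380.89 289.55  30.     0.7 ]
tube top/side only [381.9  290.09  30.     0.88] [381.47 287.35  30.     0.63]
pipe True 0.2973867568698974 [459.62  65.36  27.98   0.01]
pipe False 0.29721842518790587 [459.56  65.53  30.    -0.16]
pipe top/side only [460.15  65.65  30.    -0.11] [457.95  63.89  30.     0.02]
nut True 0.1804364290079058 [698.67  12.65  10.25   0.08]
nut False 0.18224976933476666 [698.24  12.96  12.     0.07]
nut top/side only [699.59  13.29  12.     0.05] [696.88  13.46  12.     0.12]
magnet True 0.31674313736929344 [433.08 -74.58  24.61   0.34]
magnet False 0.31827857603963744 [433.07 -74.61  22.     0.33]
magnet top/side only [433.71 -74.34  22.     0.31] [432.22 -74.31  22.     3.47]
weight True 0.18478354978354977 [ 372.65 -271.75   16.61    2.99]
weight False 0.1844851880145998 [ 372.23 -271.19   18.      3.02]
weight top/side only [ 372.97 -271.17   18.      2.98] [ 371.67 -271.07   18.     -0.1 ]
plate True 0.0621473441035513 [617.78 150.18   0.81  -0.45]
plate False 0.07075199233634447 [616.97 151.65   4.     1.12]
plate top/side only [617.34 149.72   4.    -0.45] [616.13 152.37   4.    -0.45]
rplate True 0.05822076160727836 [ 568.92 -174.98    0.5     0.14]
rplate False 0.0762261919017087 [ 567.55 -172.87    4.      0.11]
rplate top/side only [ 568.58 -174.51    4.      0.12] [ 567.24 -171.85    4.      0.11]
bar True 0.1414225184023004 [595.59  -8.1    0.65  -0.17]
bar False 0.15302221218520412 [594.72  -8.41   3.    -0.17]
bar top/side only [595.4   -8.26   3.    -0.17] [593.84  -7.59   3.    -0.17]
```

```bash
cat > go.py <<'E'
from h import *
import sys
x,y,z,yaw,n=map(float,sys.argv[1:6])
o=get_obs(); p=o["tool_pos"]; cy=o["tcp_rot"][2]
d=(np.array([x,y,z])-p)/150; t=((yaw-cy+np.pi/2)%np.pi-np.pi/2)/(np.pi/2)
print("t",o["time"],"p",p.round(1),"yaw",round(cy,3),"q6",o["joint_positions"][5].round(2),"q1",o["joint_positions"][0].round(2),"dist",np.round(d*150,1),"per row",np.round(d/n,4),"twist",round(t/n,4),"| other twist",round((t-2*np.sign(t))/n,3))
E
python3 go.py 372 -271 150 -1.70 7
```

```text
t 1.2 p [ 171.5 -496.2  223.4] yaw -1.238 q6 -0.15 q1 -1.38 dist [200.5 225.2 -73.4] per row [ 0.1909  0.2145 -0.0699] twist -0.042 | other twist 0.244
```

```bash
python3 -m handwheel '{"translation": [[0.191,0.2145,-0.07],[0.191,0.2145,-0.07],[0.191,0.2145,-0.07],[0.191,0.2145,-0.07],[0.191,0.2145,-0.07],[0.191,0.2145,-0.07],[0.191,0.2145,-0.07],[0,0,0]], "twist": [-0.042,-0.042,-0.042,-0.042,-0.042,-0.042,-0.042,0]}' 0
python3 go.py 372 -271 150 -1.70 7
python3 - <<'E'
from h import *
c=snap("wrist","w1.png"); print(np.array(c["world_from_camera"]).round(2),c["vertical_fov"],c["distortion"])
E
```

```text
time: 2.2
tool_pos: [376.9, -265.0, 148.4]
tcp_rot: [-3.141, -0.004, -1.717]
contact_force: [-0.6, -0.8, 0.3]
grip_width: 92.1
t 2.2 p [ 376.9 -265.   148.4] yaw -1.717 q6 0.94 q1 -0.78 dist [-4.9 -6.   1.6] per row [-0.0046 -0.0058  0.0015] twist 0.0016 | other twist -0.284
[[-1.5000e-01  9.4000e-01  2.9000e-01  4.5777e+02]
 [-9.9000e-01 -1.4000e-01 -4.0000e-02 -2.7539e+02]
 [ 1.0000e-02 -3.0000e-01  9.6000e-01  3.1004e+02]
 [ 0.0000e+00  0.0000e+00  0.0000e+00  1.0000e+00]] 66.01420029860516 [-0.02330646  0.          0.          0.          0.        ]
```

View pics/w1.png

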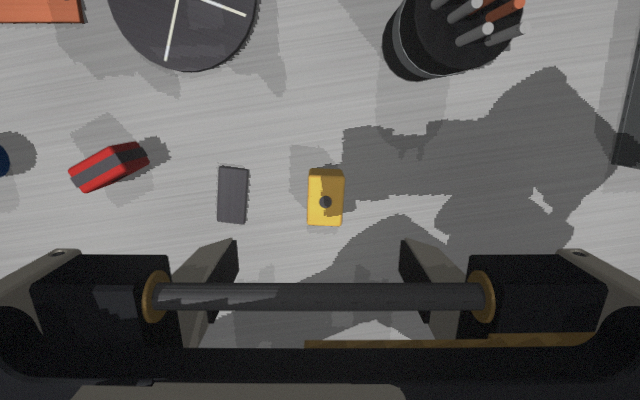

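The wrist view shows the weight's top centre at px (325,198), with the magnet at (108,167) and the round plate at top left. I'll check the weight fit from here.

```bash
python3 - <<'E'
from fit import *
np.set_printoptions(precision=2,suppress=True)
c=capture("wrist");t=capture("top")
for cs,r in(([c],[60]),([t,c],[22,60])):
  k=ITEMS["weight"];print(*fit(cs,*k[:3],(372,-271,18),k[3],r,len(cs)>1))
  k=ITEMS["magnet"];print(*fit(cs,*k[:3],(433,-75,22),k[3],r,len(cs)>1))
E
python3 go.py 372 -271 28 -1.70 7
```

```text
0.04864648772130212 [ 373.85 -270.51   18.     -0.19]
0.07504760970665882 [434.57 -74.38  22.     0.28]
t 2.35 p [ 375.8 -267.8  149.3] yaw -1.72 q6 0.94 q1 -0.78 dist [  -3.8   -3.2 -121.3] per row [-0.0036 -0.003  -0.1155] twist 0.0019 | other twist -0.284Traceback (most recent call last):
  File "<stdin>", line 5, in <module>
  File "fit.py", line 29, in fit
    f=np.zeros_like(m); cv2.fillConvexPoly(f,cv2.convexHull(pts),1)
                        ~~~~~~~~~~~~~~~~~~^^^^^^^^^^^^^^^^^^^^^^^^^
cv2.error: OpenCV(4.12.0) /io/opencv/modules/imgproc/src/drawing.cpp:2404: error: (-215:Assertion failed) points.checkVector(2, CV_32S) >= 0 in function 'fillConvexPoly'
```

```bash
python3 -m handwheel '{"translation": [[-0.01,-0.012,-0.11],[-0.01,-0.01,-0.13],[0,0,-0.13],[0,0,-0.13],[0,0,-0.13],[0,0,-0.1],[0,0,-0.07],[0,0,0]], "twist": [-0.01,0,0,0,0,0,0,0]}' 0
python3 go.py 373 -271 28 -1.74 4
```

```text
time: 3.35
tool_pos: [368.6, -282.9, 29.3]
tcp_rot: [-3.133, -0.013, -1.749]
contact_force: [-0.1, -0.7, 0.3]
grip_width: 91.7
t 3.35 p [ 368.6 -282.9   29.3] yaw -1.749 q6 0.94 q1 -0.82 dist [ 4.4 11.9 -1.3] per row [ 0.0073  0.0198 -0.0021] twist 0.0014 | other twist -0.499
```

```bash
python3 -m handwheel '{"translation": [[0.015,0.04,-0.01],[0.01,0.03,0],[0,0,0],[0,0,0],[0,0,0],[0,0,0],[0,0,0],[0,0,0]], "twist": [0,0,0,0,0,0,0,0]}' 0
python3 go.py 373 -271 28 -1.74 4
```

```text
time: 4.35
tool_pos: [373.5, -272.7, 29.5]
tcp_rot: [-3.13, -0.015, -1.749]
contact_force: [-0.2, 0.6, -0.3]
grip_width: 91.8
t 4.35 p [ 373.5 -272.7   29.5] yaw -1.749 q6 0.96 q1 -0.79 dist [-0.5  1.7 -1.5] per row [-0.0008  0.0029 -0.0025] twist 0.0014 | other twist -0.499
```

```bash
python3 -m handwheel '{"translation": [[0,0,0],[0,0,0],[0,0,0],[0,0,0],[0,0,0],[0,0,0],[0,0,0],[0,0,0]], "twist": [0,0,0,0,0,0,0,0]}' 255
python3 go.py 595 -8 100 -1.74 7
```

```text
time: 5.35
tool_pos: [373.4, -272.2, 29.5]
tcp_rot: [-3.13, -0.014, -1.749]
contact_force: [-0.4, 1.2, 0.2]
grip_width: 33.1
t 5.35 p [ 373.4 -272.2   29.5] yaw -1.749 q6 0.96 q1 -0.79 dist [221.6 264.2  70.5] per row [0.2111 0.2517 0.0672] twist 0.0008 | other twist -0.285
```

```bash
python3 -m handwheel '{"translation": [[0,0,0.25],[0.1,0.15,0.25],[0.26,0.31,0.05],[0.26,0.31,0],[0.26,0.31,0],[0.26,0.31,0],[0.26,0.31,0],[0,0,0]], "twist": [0,0,0,0,0,0,0,0]}'
python3 go.py 595 -8 100 -1.74 7
```

```text
time: 6.35
tool_pos: [586.6, -9.1, 110.1]
tcp_rot: [-3.135, -0.014, -1.752]
contact_force: [-0.8, -1.0, -4.5]
grip_width: 33.0
t 6.35 p [586.6  -9.1 110.1] yaw -1.752 q6 1.62 q1 -0.14 dist [  8.4   1.1 -10.1] per row [ 0.008   0.0011 -0.0096] twist 0.0011 | other twist -0.285
```

```bash
python3 -m handwheel '{"translation": [[0.03,0.004,-0.05],[0.03,0.003,-0.08],[0,0,-0.1],[0,0,-0.1],[0,0,-0.06],[0,0,-0.04],[0,0,0],[0,0,0]], "twist": [0,0,0,0,0,0,0,0]}'
python3 go.py 595 -8 36.5 -1.74 4
```

```text
time: 7.35
tool_pos: [593.0, -11.2, 38.5]
tcp_rot: [-3.141, -0.016, -1.756]
contact_force: [-0.1, -0.6, -3.8]
grip_width: 33.2
t 7.35 p [593.  -11.2  38.5] yaw -1.756 q6 1.63 q1 -0.14 dist [ 2.   3.2 -2. ] per row [ 0.0034  0.0054 -0.0034] twist 0.0026 | other twist -0.497
```

```bash
python3 -m handwheel '{"translation": [[0.013,0.02,0],[0,0,-0.014],[0,0,-0.01],[0,0,0],[0,0,0],[0,0,0],[0,0,0],[0,0,0]], "twist": [0,0,0,0,0,0,0,0]}'
python3 go.py 595 -8 36.5 -1.74 4
```

```text
time: 8.35
tool_pos: [595.8, -7.9, 35.9]
tcp_rot: [-3.139, -0.015, -1.756]
contact_force: [0.3, -0.1, -4.5]
grip_width: 33.1
t 8.35 p [595.8  -7.9  35.9] yaw -1.756 q6 1.63 q1 -0.13 dist [-0.8 -0.1  0.6] per row [-0.0014 -0.0001  0.001 ] twist 0.0025 | other twist -0.497
```

```bash
python3 -m handwheel '{"translation": [[0,0,-0.005],[0,0,0],[0,0,0],[0,0,0],[0,0,0.1],[0,0,0.2],[0,0,0.25],[0,0,0.15]], "twist": [0,0,0,0,0,0,0,0]}' 0
python3 go.py 460 65 120 -1.74 7
```

```text
time: 9.35
tool_pos: [596.5, -8.1, 146.5]
tcp_rot: [-3.136, -0.015, -1.756]
contact_force: [0.4, 0.6, -0.7]
grip_width: 91.8
t 9.35 p [596.5  -8.1 146.5] yaw -1.756 q6 1.63 q1 -0.13 dist [-136.5   73.1  -26.5] per row [-0.13    0.0696 -0.0252] twist 0.0015 | other twist -0.284
```

```bash
python3 -m handwheel '{"translation": [[-0.13,0.07,-0.025],[-0.13,0.07,-0.025],[-0.13,0.07,-0.025],[-0.13,0.07,-0.025],[-0.13,0.07,-0.025],[-0.13,0.07,-0.025],[-0.11,0.06,-0.025],[0,0,0]], "twist": [0,0,0,0,0,0,0,0]}'
python3 go.py 460 65 43 -1.74 6
python3 - <<'E'
from fit import *
np.set_printoptions(precision=2,suppress=True)
t=capture("top");s=capture("side")
cv2.imwrite("pics/t2.png",t["img"][80:320,150:500,::-1].repeat(2,0).repeat(2,1))
k=ITEMS["pipe"];print(*[fit([c],*k[:3],(460,65,30),k[3],r,False) for c,r in((t,22),(s,30))])
E
```

```text
time: 10.35
tool_pos: [463.0, 65.4, 132.0]
tcp_rot: [-3.118, -0.013, -1.756]
contact_force: [0.2, 0.6, -0.5]
grip_width: 91.8
t 10.35 p [463.   65.4 132. ] yaw -1.756 q6 1.76 q1 -0.01 dist [ -3.   -0.4 -89. ] per row [-0.0033 -0.0004 -0.0989] twist 0.0017 | other twist -0.332
(np.float64(4.617538126361655), array([433.  ,  64.33,  30.  ,   0.46])) (np.float64(0.21594548267068023), array([457.59,  65.82,  30.  ,   0.15]))
```

View pics/t2.png

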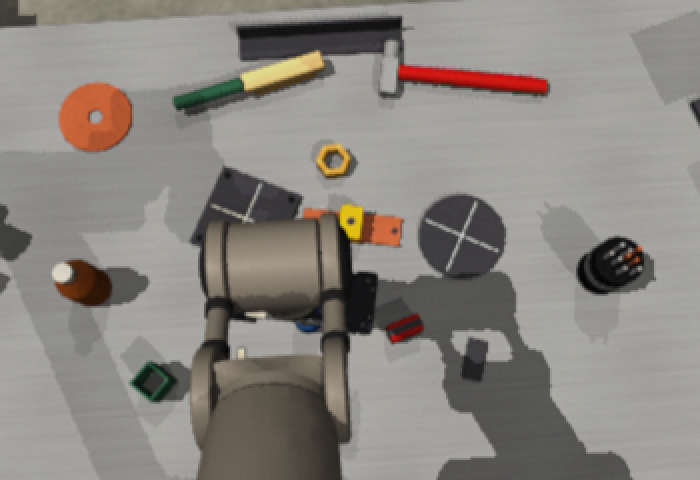

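The weight sits on the bar at crop px (350,222), near its middle. The arm is over the pipe.

```bash
python3 -m handwheel '{"translation": [[-0.025,0,-0.06],[0,0,-0.11],[0,0,-0.12],[0,0,-0.12],[0,0,-0.1],[0,0,-0.06],[0,0,0],[0,0,0]], "twist": [0,0,0,0,0,0,0,0]}'
python3 go.py 459.5 65.5 43 -1.74 4
```

```text
time: 11.45
tool_pos: [463.6, 62.3, 42.6]
tcp_rot: [-3.114, -0.013, -1.761]
contact_force: [-0.1, -0.2, -0.4]
grip_width: 91.6
t 11.45 p [463.6  62.3  42.6] yaw -1.761 q6 1.76 q1 -0.02 dist [-4.1  3.2  0.4] per row [-0.0068  0.0054  0.0007] twist 0.0033 | other twist -0.497
```

```bash
python3 -m handwheel '{"translation": [[-0.035,0.02,0],[0,0,0],[0,0,0],[0,0,0],[0,0,0],[0,0,0],[0,0,0],[0,0,0]], "twist": [0,0,0,0,0,0,0,0]}'
python3 go.py 459.5 65.5 43 -1.74 4
python3 - <<'E'
from fit import *
c=snap("wrist","w2.png")
E
```

```text
time: 12.45
tool_pos: [458.9, 65.6, 43.9]
tcp_rot: [-3.111, -0.013, -1.761]
contact_force: [0.2, 0.3, 0.5]
grip_width: 91.9
t 12.45 p [458.9  65.6  43.9] yaw -1.761 q6 1.77 q1 -0.01 dist [ 0.6 -0.1 -0.9] per row [ 0.001  -0.0001 -0.0016] twist 0.0033 | other twist -0.497
```

View pics/w2.png

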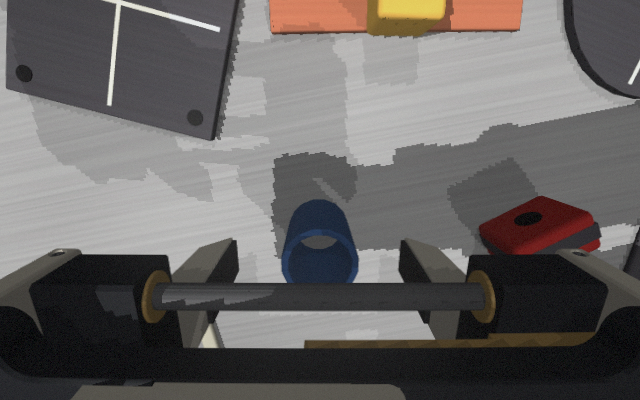

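The pipe's rim, around (320,258), lies centred between the jaws, so I'll close.

```bash
python3 -m handwheel '{"translation": [[0,0,0],[0,0,0],[0,0,0],[0,0,0],[0,0,0],[0,0,0],[0,0,0.05],[0,0,0.2]], "twist": [0,0,0,0,0,0,0,0]}' 255
python3 go.py 568.5 -174 110 -1.74 7
```

```text
time: 13.5
tool_pos: [456.9, 65.5, 80.6]
tcp_rot: [-3.116, -0.014, -1.761]
contact_force: [-0.3, -0.3, -1.1]
grip_width: 40.7
t 13.5 p [456.9  65.5  80.6] yaw -1.761 q6 1.77 q1 -0.01 dist [ 111.6 -239.5   29.4] per row [ 0.1062 -0.2281  0.028 ] twist 0.0019 | other twist -0.284
```

```bash
python3 -m handwheel '{"translation": [[0.05,-0.1,0.12],[0.11,-0.24,0.08],[0.11,-0.24,0],[0.11,-0.24,0],[0.11,-0.24,0],[0.11,-0.24,0],[0.11,-0.23,0],[0,0,0]], "twist": [0,0,0,0,0,0,0,0]}'
python3 go.py 568.5 -175 53 -1.74 6
python3 - <<'E'
from fit import *
np.set_printoptions(precision=2,suppress=True)
c=snap("wrist","w3.png")
for l in ["round_plate","pipe_mid"]: print([(round(r["score"],2),tow(c,r["position"])) for r in spot_point("wrist",l)[:2]])
E
```

```text
time: 14.5
tool_pos: [566.4, -170.9, 116.8]
tcp_rot: [-3.111, -0.013, -1.758]
contact_force: [-0.3, 0.4, -1.7]
grip_width: 40.6
t 14.5 p [ 566.4 -170.9  116.8] yaw -1.758 q6 1.34 q1 -0.42 dist [  2.1  -4.1 -63.8] per row [ 0.0024 -0.0046 -0.0709] twist 0.0019 | other twist -0.331
[(0.76, array([ 569.19, -173.37,    0.45]))]
[(0.92, array([ 568.88, -173.01,  106.  ]))]
```

View pics/w3.png

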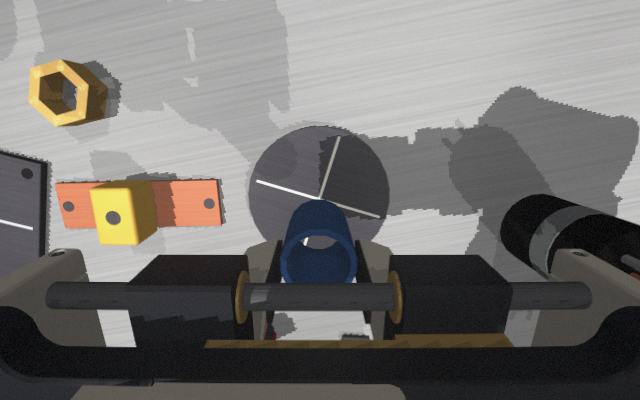

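The pipe is held upright. The plate's chalk cross is at about (319,199).

```bash
python3 - <<'E'
from fit import *
np.set_printoptions(precision=2,suppress=True)
c=capture("wrist"); print(atz(c,(319,199),8))
k=ITEMS["rplate"]
print(get_obs()["tool_pos"], "pipe rim ellipse centre guess", atz(c,(319.5,259),117+17))
E
python3 go.py 568.5 -174.5 53 -1.74 6
```

```text
[ 568.85 -169.77    8.  ]
[ 565.14 -167.38  116.67] pipe rim ellipse centre guess [ 570.56 -168.35  134.  ]
t 14.7 p [ 565.1 -167.4  116.7] yaw -1.755 q6 1.34 q1 -0.42 dist [  3.4  -7.1 -63.7] per row [ 0.0037 -0.0079 -0.0707] twist 0.0016 | other twist -0.332
```

```bash
python3 -m handwheel '{"translation": [[0.015,-0.04,-0.04],[0,-0.01,-0.08],[0,0,-0.09],[0,0,-0.09],[0,0,-0.06],[0,0,-0.02],[0,0,0],[0,0,0]], "twist": [0,0,0,0,0,0,0,0]}'
python3 go.py 567.5 -174.5 53 -1.74 6
python3 - <<'E'
from fit import *
np.set_printoptions(precision=2,suppress=True)
c=snap("wrist","w4.png");s=capture("side"); cv2.imwrite("pics/s4.png",s["img"][130:250,260:460,::-1].repeat(3,0).repeat(3,1))
k=ITEMS["pipe"];print(fit([s],*k[:3],(568,-174,40),k[3],30,False))
for l in ["round_plate","pipe_mid"]: print([(round(r["score"],2),tow(c,r["position"])) for r in spot_point("wrist",l)[:2]])
E
```

```text
time: 15.7
tool_pos: [566.5, -172.7, 55.0]
tcp_rot: [-3.116, -0.011, -1.752]
contact_force: [-0.8, 0.6, -1.3]
grip_width: 40.8
t 15.7 p [ 566.5 -172.7   55. ] yaw -1.752 q6 1.33 q1 -0.42 dist [ 1.  -1.8 -2. ] per row [ 0.0011 -0.002  -0.0023] twist 0.0013 | other twist -0.332
(np.float64(1.7128223410576353), array([ 563.07, -185.05,   40.  ,    0.48]))
[]
[(0.77, array([ 568.66, -170.85,   42.56]))]
```

View pics/s4.png

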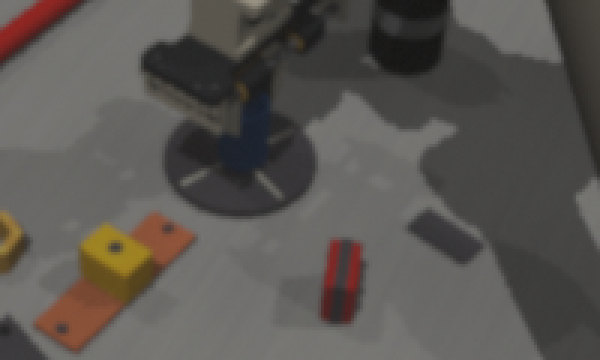

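The side view shows the pipe about 2 mm above the centre of the round plate. I'll lower it and release.

```bash
python3 -m handwheel '{"translation": [[0.005,-0.012,-0.013],[0,0,-0.008],[0,0,0],[0,0,0],[0,0,0],[0,0,0],[0,0,0],[0,0,0]], "twist": [0,0,0,0,0,0,0,0]}'
```

```text
time: 16.9
tool_pos: [567.4, -174.7, 52.1]
tcp_rot: [-3.115, -0.011, -1.752]
contact_force: [-0.3, 0.3, -1.8]
grip_width: 40.3
```

```bash
python3 -m handwheel '{"translation": [[0,0,-0.004],[0,0,0],[0,0,0],[0,0,0],[0,0,0.1],[0,0,0.2],[0,0,0.25],[0,0,0.15]], "twist": [0,0,0,0,0,0,0,0]}' 0
python3 - <<'E'
from fit import *
np.set_printoptions(precision=2,suppress=True)
c=snap("wrist","w5.png");s=capture("side")
k=ITEMS["pipe"];print(*[fit([q],*k[:3],(568,-174,38),k[3],r,False) for q,r in ((s,30),(c,70))])
k=ITEMS["rplate"];print(fit([s],*k[:3],(568,-174,4),k[3],(35),False))
E
python3 go.py 698 13 120 -1.74 7
```

```text
time: 17.9
tool_pos: [567.1, -174.6, 161.6]
tcp_rot: [-3.115, -0.011, -1.752]
contact_force: [0.6, -0.1, -0.4]
grip_width: 91.8
(np.float64(0.21407337128399748), array([ 566.47, -174.86,   38.  ,    0.12])) (np.float64(0.030857558800782496), array([ 568.39, -174.46,   38.  ,   -0.06]))
(np.float64(0.3421099358242651), array([ 567.62, -175.65,    4.  ,   -0.03]))
t 18.0 p [ 568.1 -175.   162.5] yaw -1.752 q6 1.33 q1 -0.43 dist [129.9 188.  -42.5] per row [ 0.1237  0.179  -0.0405] twist 0.0011 | other twist -0.285
```

View pics/w5.png

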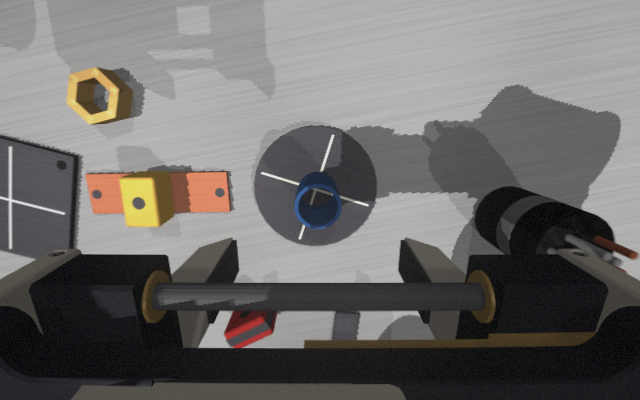

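The pipe stands at the centre of the round plate (rim at (318,205)). The nut is at (95,95). Next I'll move towards the nut.

```bash
python3 -m handwheel '{"translation": [[0.11,0.16,-0.02],[0.12,0.18,-0.05],[0.12,0.18,-0.05],[0.12,0.18,-0.05],[0.12,0.18,-0.05],[0.12,0.18,-0.05],[0.12,0.17,-0.02],[0,0,0]], "twist": [-0.025,-0.025,-0.025,-0.025,-0.025,-0.025,-0.025,0]}'
python3 - <<'E'
from fit import *
np.set_printoptions(precision=2,suppress=True)
c=snap("wrist","w6.png");s=capture("side")
k=ITEMS["nut"];print(*[fit([q],*k[:3],(698,13,12),k[3],r,False) for q,r in ((s,25),(c,50))])
for l in ["nut_mid","earth_bar","weight_mid"]: print([(round(r["score"],2),tow(c,r["position"])) for r in spot_point("wrist",l)[:2]])
E
python3 go.py 698 13 25 -2.024 6
```

```text
time: 19.0
tool_pos: [692.7, 15.3, 113.0]
tcp_rot: [-3.118, -0.015, -2.038]
contact_force: [0.2, -0.4, -0.2]
grip_width: 91.7
(np.float64(0.0678399661751493), array([697.45,  12.67,  12.  ,   1.08])) (np.float64(0.019745671113432426), array([699.22,  13.5 ,  12.  ,   0.06]))
[(0.65, array([696.94,  12.06,  11.  ]))]
[]
[(0.94, array([594.88,  -9.79,  21.44])), (0.33, array([699.07,  12.17,  14.2 ]))]
t 19.25 p [692.3  12.1 114.7] yaw -2.041 q6 1.97 q1 -0.08 dist [  5.7   0.9 -89.7] per row [ 0.0064  0.001  -0.0996] twist 0.0018 | other twist -0.331
```

View pics/w6.png

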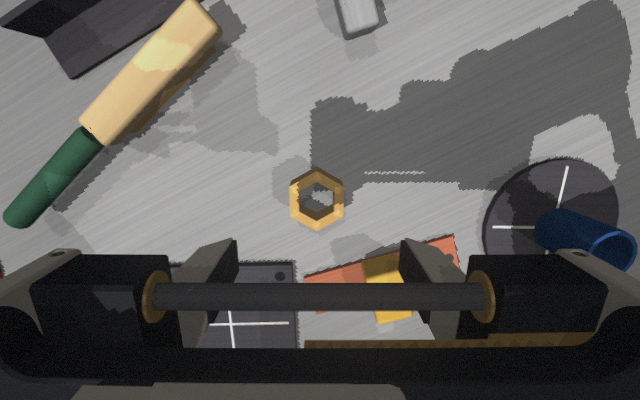

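The nut is at (317,199), with flats square to the jaws. Descending.

```bash
python3 -m handwheel '{"translation": [[0.03,0.01,-0.06],[0.01,0,-0.11],[0,0,-0.12],[0,0,-0.12],[0,0,-0.1],[0,0,-0.05],[0,0,0],[0,0,0]], "twist": [0,0,0,0,0,0,0,0]}'
python3 go.py 698.5 13.2 24 -2.035 4
```

```text
time: 20.25
tool_pos: [697.2, 11.8, 23.7]
tcp_rot: [-3.118, -0.016, -2.043]
contact_force: [0.4, -0.7, -0.0]
grip_width: 91.6
t 20.25 p [697.2  11.8  23.7] yaw -2.043 q6 1.97 q1 -0.08 dist [1.3 1.4 0.3] per row [0.0021 0.0023 0.0006] twist 0.0013 | other twist -0.499
```

```bash
python3 -m handwheel '{"translation": [[0.008,0.008,0.002],[0,0,0],[0,0,0],[0,0,0],[0,0,0],[0,0,0],[0,0,0],[0,0,0]], "twist": [0,0,0,0,0,0,0,0]}' 255
python3 go.py 568.4 -174.5 130 -2.035 7
```

```text
time: 21.25
tool_pos: [699.6, 13.1, 26.1]
tcp_rot: [-3.115, -0.015, -2.043]
contact_force: [-0.3, -0.3, 0.3]
grip_width: 16.6
t 21.25 p [699.6  13.1  26.1] yaw -2.043 q6 1.98 q1 -0.08 dist [-131.2 -187.6  103.9] per row [-0.1249 -0.1786  0.099 ] twist 0.0008 | other twist -0.285
```

Run:
```python
from fit import *
np.set_printoptions(precision=2,suppress=True)
c=snap("wrist","w7.png");s=capture("side");cv2.imwrite("pics/s7.png",s["img"][130:290,160:360,::-1].repeat(3,0).repeat(3,1))
print(get_obs()["grip_width"],get_obs()["contact_force"])
```

```text
8.459439232643424 [-0.12  0.16  0.44]
```

View pics/w7.png

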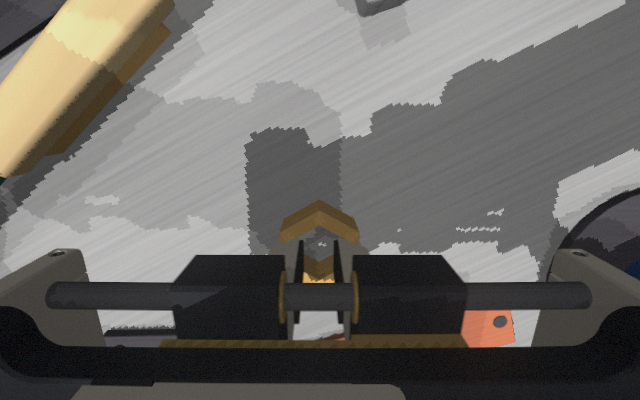

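View pics/s7.png

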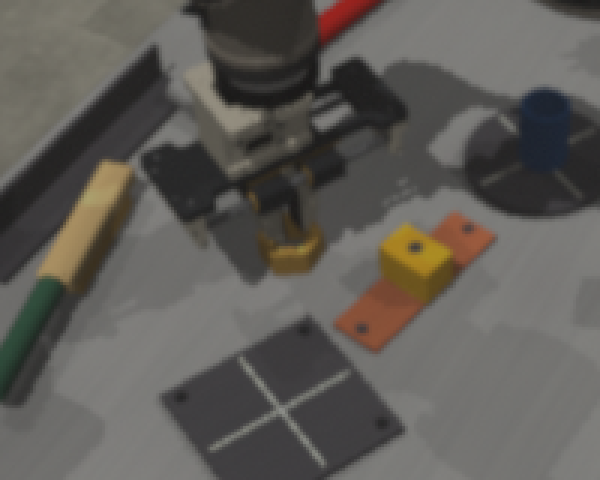

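Run:
```python
from fit import *
np.set_printoptions(precision=2,suppress=True)
a=cv2.imread("pics/w7.png"); b=cv2.imread("pics/s7.png")
s=capture("side")
print(proj(s,[(699,13,24),(699,13,4),(699,13,0)]))
c=s["img"][180:240,225:295,::-1]
cv2.imwrite("pics/z7.png",np.hstack([cv2.resize(a[190:310,260:380],(480,480),interpolation=cv2.INTER_CUBIC),cv2.resize(c,(560//2+30,480//2*1),interpolation=cv2.INTER_CUBIC).repeat(2,0)[:, :]]))
```

```text
[[255.4  206.59]
 [256.13 212.21]
 [256.27 213.32]]
```

View pics/z7.png

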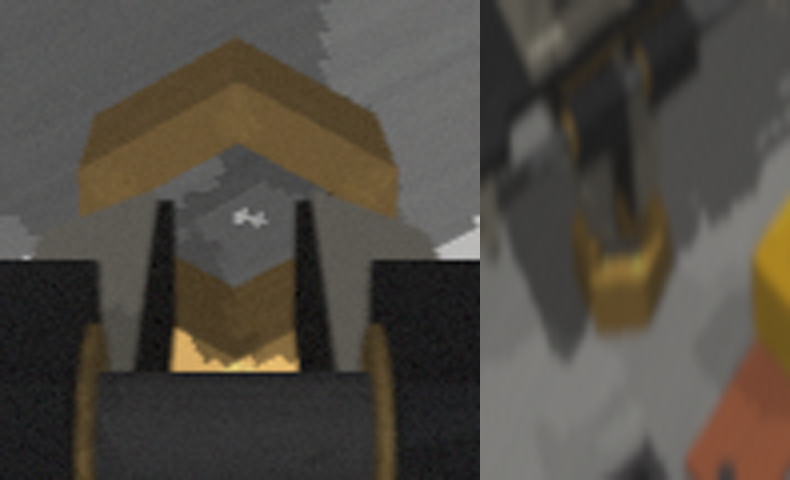

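Run:
```python
from fit import *
np.set_printoptions(precision=2,suppress=True)
c=capture("wrist"); o=get_obs(); print(o["tool_pos"],o["grip_width"])
p=o["tool_pos"]
j=np.array([np.cos(-2.043),np.sin(-2.043),0]); n=np.array([-j[1],j[0],0]) 
for z in (40,26,15,4):
    for s in(-9.5,9.5): print(z,s,proj(c,[p*[1,1,0]+[0,0,z]+n*s+j*w for w in(-5,5)]).ravel())
print(c["world_from_camera"])
```

```text
[699.62  13.04  26.09] 1.9841536330099143
40 -9.5 [311.47 280.89 329.81 280.72]
40 9.5 [311.21 248.78 330.15 248.64]
26 -9.5 [311.59 268.64 328.58 268.49]
26 9.5 [311.35 238.61 328.85 238.48]
15 -9.5 [311.67 260.21 327.72 260.08]
15 9.5 [311.45 231.64 327.96 231.52]
4 -9.5 [311.75 252.66 326.96 252.54]
4 9.5 [311.54 225.42 327.16 225.31]
[[ -0.46   0.85   0.25 769.82]
 [ -0.89  -0.44  -0.11 -18.75]
 [  0.02  -0.27   0.96 189.69]
 [  0.     0.     0.     1.  ]]
```

The fingers closed over the top of the nut: their tips show at row 240, which matches a depth near the TCP and not 22 mm ahead of it. I'll raise, open, and then feel my way lower around the nut.

```bash
python3 -m handwheel '{"translation": [[0,0,0.08],[0,0,0.08],[0,0,0],[0,0,0],[0,0,0],[0,0,0],[0,0,0],[0,0,0]], "twist": [0,0,0,0,0,0,0,0]}'  255
python3 -m handwheel '{"translation": [[0,0,0],[0,0,0],[0,0,0],[0,0,0],[0,0,0],[0,0,0],[0,0,0],[0,0,0]], "twist": [0,0,0,0,0,0,0,0]}'  0
python3 - <<'E'
from fit import *
np.set_printoptions(precision=2,suppress=True)
c=snap("wrist","w8.png");s=snap("side","s8.png")
k=ITEMS["nut"];print(*[fit([q],*k[:3],(698,13,12),k[3],r,False) for q,r in ((s,25),(c,70))])
E
python3 go.py 698.5 13.2 24 -2.035 4
```

```text
time: 22.45
tool_pos: [699.6, 13.0, 51.9]
tcp_rot: [-3.115, -0.014, -2.043]
contact_force: [0.9, 0.4, -0.5]
grip_width: 0.6
time: 23.45
tool_pos: [699.5, 13.1, 51.8]
tcp_rot: [-3.115, -0.015, -2.043]
contact_force: [0.2, -0.0, -0.4]
grip_width: 75.9
(np.float64(0.05723006880852604), array([696.79,  13.61,  12.  ,   1.17])) (np.float64(0.015283680011928725), array([699.38,  13.71,  12.  ,   0.05]))
t 23.55 p [699.5  13.1  51.8] yaw -2.043 q6 1.97 q1 -0.08 dist [ -1.    0.1 -27.8] per row [-0.0017  0.0002 -0.0463] twist 0.0013 | other twist -0.499
```

View pics/w8.png

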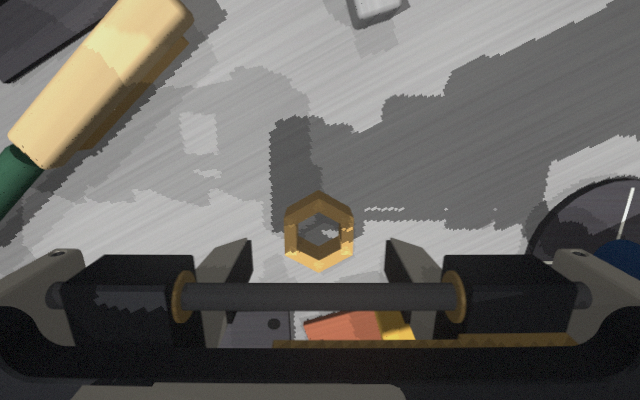

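```bash
python3 -m handwheel '{"translation": [[-0.006,0,-0.06],[0,0,-0.08],[0,0,-0.06],[0,0,-0.02],[0,0,0],[0,0,0],[0,0,0],[0,0,0]], "twist": [0,0,0,0,0,0,0,0]}'
python3 - <<'E'
from fit import *
snap("side","s9.png")
E
```

```text
time: 24.55
tool_pos: [698.4, 13.1, 16.1]
tcp_rot: [-3.116, -0.015, -2.043]
contact_force: [-0.0, 0.2, 0.5]
grip_width: 91.8
```

No contact at TCP z=16, so the tips do sit higher than the text says. I'll go a little lower in fine steps.

```bash
python3 -m handwheel '{"translation": [[0,0,-0.013],[0,0,-0.013],[0,0,-0.013],[0,0,0],[0,0,0],[0,0,0],[0,0,0],[0,0,0]], "twist": [0,0,0,0,0,0,0,0]}'
python3 - <<'E'
from fit import *
c=snap("wrist","w9.png")
s=snap("side","s9.png");cv2.imwrite("pics/s9.png",cv2.resize(s["img"][160:240,210:310,::-1],(750,600),interpolation=cv2.INTER_CUBIC))
E
```

```text
time: 25.6
tool_pos: [698.5, 13.1, 10.0]
tcp_rot: [-3.115, -0.015, -2.043]
contact_force: [0.7, -0.6, -0.9]
grip_width: 91.9
```

View pics/s9.png

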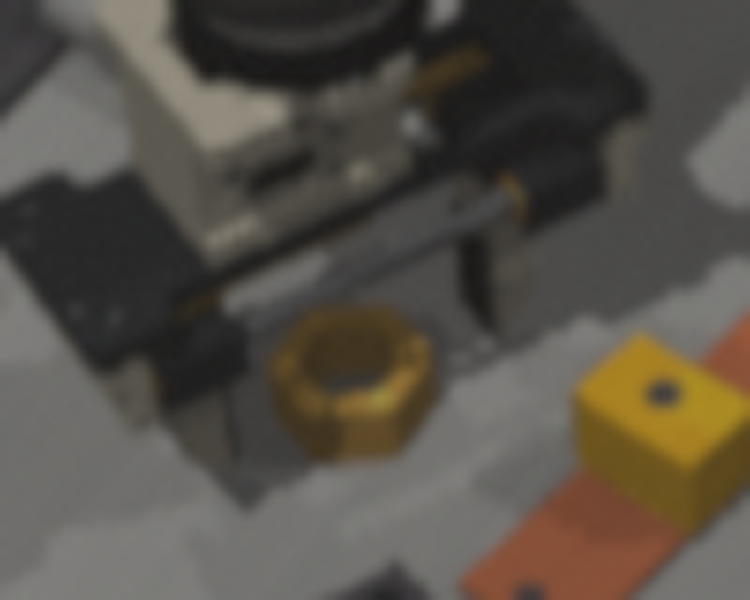

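View pics/w9.png

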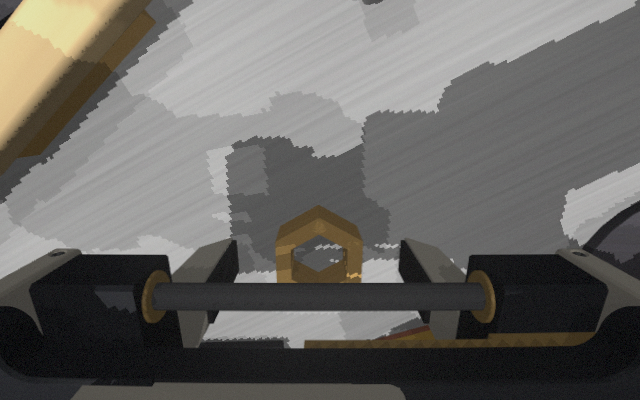

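Run:
```python
from fit import *
np.set_printoptions(precision=1,suppress=True)
s=capture("side");p=np.array([698.5,13.1,0]);j=np.array([np.cos(-2.043),np.sin(-2.043),0]);n=np.array([-j[1],j[0],0])
def cr(q): return (q-[210,160])*7.5
for z in(-12,0,8,16): print(z,cr(proj(s,[p-j*w+n*m+[0,0,z] for w in(46,65) for m in(-9.5,9.5)])).ravel(), cr(proj(s,[p+j*46+n*m+[0,0,z] for m in(-9.5,9.5)])).ravel())
```

```text
-12 [240.8 505.7 211.9 468.2 188.  531.8 159.4 494. ] [488.1 383.2 457.9 347.9]
0 [236.7 481.1 207.7 443.6 183.5 507.3 154.8 469.4] [486.  358.5 455.6 323.2]
8 [234.  464.5 204.8 427.  180.4 490.8 151.6 452.8] [484.5 341.8 454.  306.5]
16 [231.2 447.8 201.9 410.2 177.4 474.1 148.4 436.1] [483.1 325.  452.4 289.6]
```

The tips are near z≈5 with no contact force, and the nut lies between the jaws. Closing.

```bash
python3 -m handwheel '{"translation": [[0,0,0],[0,0,0],[0,0,0],[0,0,0],[0,0,0],[0,0,0],[0,0,0],[0,0,0]], "twist": [0,0,0,0,0,0,0,0]}' 255
python3 go.py 568.4 -174.5 130 -2.035 7
python3 - <<'E'
from fit import *
c=snap("wrist","w10.png")
E
```

```text
time: 26.75
tool_pos: [698.5, 13.1, 10.0]
tcp_rot: [-3.115, -0.015, -2.043]
contact_force: [0.3, -0.0, -0.2]
grip_width: 45.5
t 26.75 p [698.5  13.1  10. ] yaw -2.043 q6 1.98 q1 -0.08 dist [-130.1 -187.6  120. ] per row [-0.1239 -0.1786  0.1143] twist 0.0008 | other twist -0.285
```

View pics/w10.png

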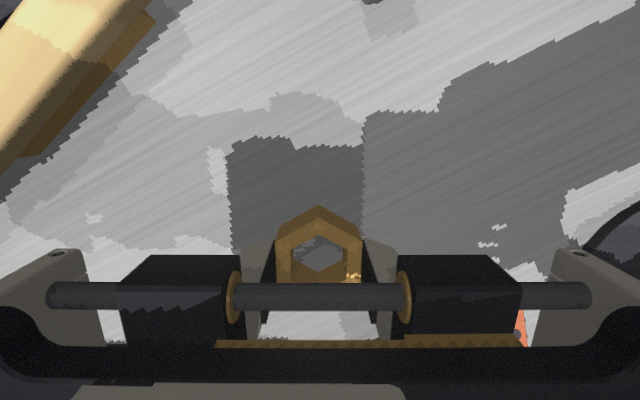

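```bash
python3 -m handwheel '{"translation": [[0,0,0.15],[0,0,0.25],[-0.14,-0.21,0.25],[-0.16,-0.24,0.1],[-0.16,-0.24,0.02],[-0.16,-0.24,0],[-0.16,-0.23,0],[0,0,0]], "twist": [0,0,0,0,0,0,0,0]}'
python3 go.py 568.4 -174.5 79 -2.035 6
python3 - <<'E'
from fit import *
c=snap("wrist","w11.png")
E
```

```text
time: 27.8
tool_pos: [575.5, -164.6, 126.1]
tcp_rot: [-3.119, -0.017, -2.041]
contact_force: [0.6, -0.1, -1.3]
grip_width: 45.5
t 27.8 p [ 575.5 -164.6  126.1] yaw -2.041 q6 1.65 q1 -0.4 dist [ -7.1  -9.9 -47.1] per row [-0.0079 -0.011  -0.0523] twist 0.0007 | other twist -0.333
```

View pics/w11.png

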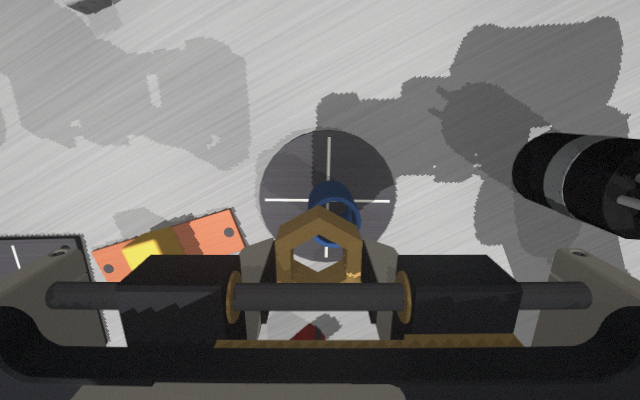

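The nut is held level and the pipe rim is visible behind it at (338,220). I'll shift over and lower to just above the rim.

```bash
python3 -m handwheel '{"translation": [[-0.03,-0.035,0],[-0.02,-0.03,0],[0,0,-0.05],[0,0,-0.08],[0,0,-0.08],[0,0,-0.05],[0,0,0],[0,0,0]], "twist": [0,0,0,0,0,0,0,0]}'
python3 go.py 568.4 -174.5 79 -2.035 1
python3 - <<'E'
from fit import *
np.set_printoptions(precision=1,suppress=True)
s=snap("side","s12.png")
cv2.imwrite("pics/s12.png",cv2.resize(s["img"][130:220,290:400,::-1],(770,630)[:2] if 0 else (733,600),interpolation=cv2.INTER_CUBIC))
t=capture("top")
c=snap("wrist","w12.png")
for l in ["nut_mid","pipe_mid"]: print([(n,round(r["score"],2),tow(q,r["position"])) for n,q in(("side",s),("wrist",c),("top",t)) for r in spot_point(n,l)[:1]])
E
```

```text
time: 28.85
tool_pos: [569.5, -170.3, 82.6]
tcp_rot: [-3.121, -0.016, -2.036]
contact_force: [-0.7, 0.1, -0.9]
grip_width: 45.8
t 28.85 p [ 569.5 -170.3   82.6] yaw -2.036 q6 1.64 q1 -0.41 dist [-1.1 -4.2 -3.6] per row [-0.0071 -0.0282 -0.0239] twist 0.0005 | other twist -2.0
[('side', 0.71, array([ 563.5, -169.7,   85.7])), ('wrist', 0.82, array([ 571.2, -170.6,   86.8]))]
[('side', 0.6, array([ 566.1, -177.5,   37.2])), ('wrist', 0.59, array([ 570.6, -173.4,   42.4])), ('top', 0.67, array([438.8, -79.4,  22.2]))]
```

View pics/s12.png

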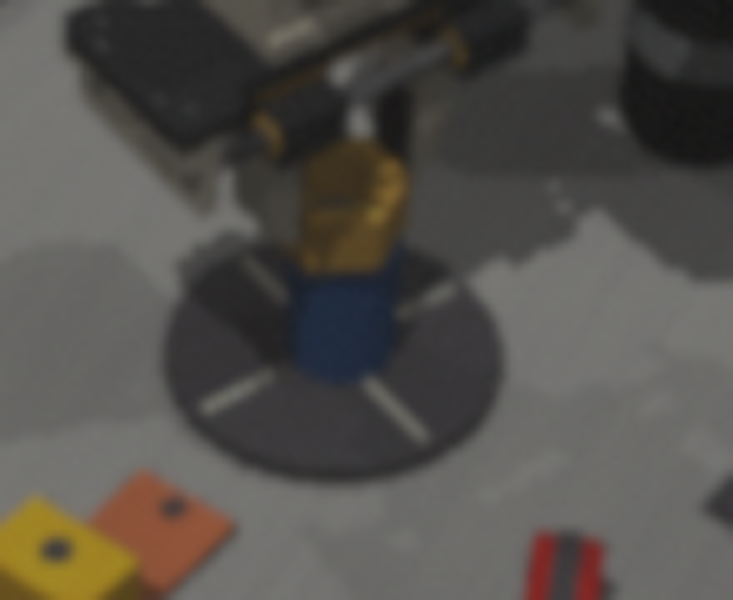

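View pics/w12.png

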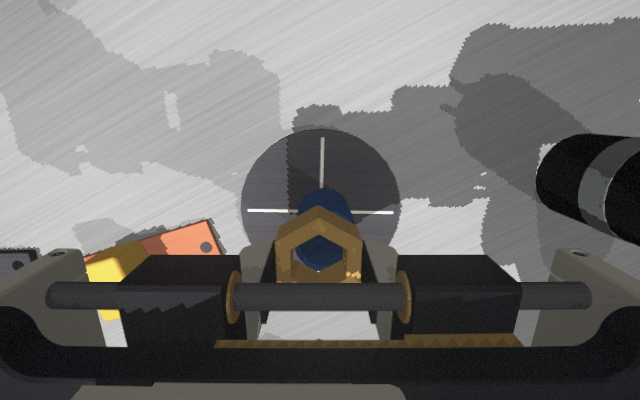

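The nut is above the pipe and about 4 mm off in y. I'll correct that and lower.

```bash
python3 -m handwheel '{"translation": [[-0.007,-0.028,0],[0,0,0],[0,0,0],[0,0,-0.012],[0,0,0],[0,0,0],[0,0,0],[0,0,0]], "twist": [0,0,0,0,0,0,0,0]}'
python3 go.py 568.4 -174.5 79 -2.035 1
```

```text
time: 30.3
tool_pos: [568.2, -174.8, 80.8]
tcp_rot: [-3.121, -0.016, -2.036]
contact_force: [0.2, -0.3, -1.0]
grip_width: 45.5
t 30.3 p [ 568.2 -174.8   80.8] yaw -2.036 q6 1.63 q1 -0.42 dist [ 0.2  0.3 -1.8] per row [ 0.0011  0.0019 -0.0119] twist 0.0005 | other twist -1.999
```

```bash
python3 -m handwheel '{"translation": [[0,0,-0.008],[0,0,-0.008],[0,0,0],[0,0,0],[0,0,0],[0,0,0],[0,0,0],[0,0,0]], "twist": [0,0,0,0,0,0,0,0]}'
python3 - <<'E'
from fit import *
np.set_printoptions(precision=1,suppress=True)
s=snap("wrist","w13.png")
E
```

```text
time: 31.3
tool_pos: [568.2, -174.8, 78.3]
tcp_rot: [-3.121, -0.016, -2.036]
contact_force: [0.6, 0.2, -1.6]
grip_width: 45.4
```

View pics/w13.png

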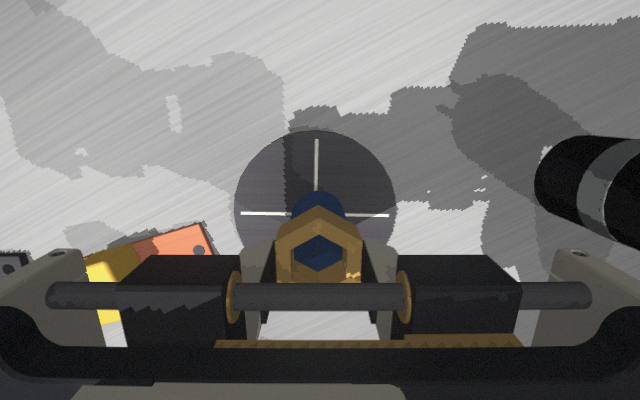

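The nut is centred on the pipe (pipe visible through the hole). Releasing.

```bash
python3 -m handwheel '{"translation": [[0,0,-0.004],[0,0,0],[0,0,0],[0,0,0],[0,0,0],[0,0,0.1],[0,0,0.2],[0,0,0.15]], "twist": [0,0,0,0,0,0,0,0]}' 0
python3 - <<'E'
from fit import *
np.set_printoptions(precision=2,suppress=True)
c=snap("wrist","w14.png");s=capture("side")
k=ITEMS["nut"];print(*[fit([q],*k[:3],(568,-174,80),k[3],r,False) for q,r in ((s,22),(c,60))])
k=ITEMS["magnet"];print(*[fit([q],*k[:3],(434,-74.4,22),k[3],r,False) for q,r in ((s,28),)])
E
python3 go.py 434 -74.4 120 1.87 7
```

```text
time: 32.35
tool_pos: [567.9, -174.7, 147.9]
tcp_rot: [-3.122, -0.016, -2.036]
contact_force: [-0.2, 0.3, 0.3]
grip_width: 91.8
(np.float64(0.06057002035786992), array([ 566.08, -173.69,   80.  ,    0.02])) (np.float64(0.03247761849837974), array([ 568.67, -173.81,   80.  ,    1.1 ]))
(np.float64(0.1974042285953527), array([433.05, -76.88,  22.  ,   3.47]))
t 32.45 p [ 569.2 -175.2  149.4] yaw -2.036 q6 1.62 q1 -0.42 dist [-135.2  100.8  -29.4] per row [-0.1288  0.096  -0.028 ] twist 0.0695 | other twist -0.216
```

View pics/w14.png

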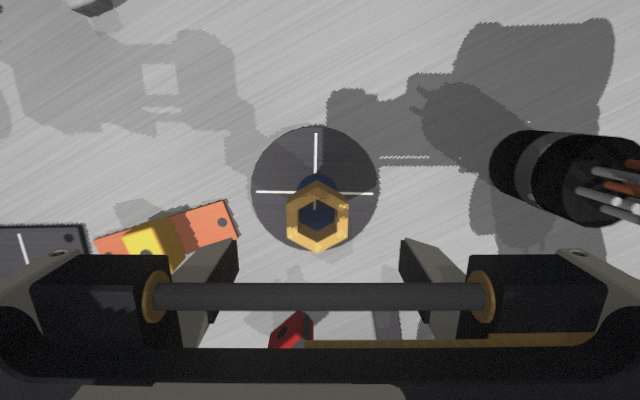

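The nut lies flat and centred on the pipe. Next is the magnet.

```bash
python3 -m handwheel '{"translation": [[-0.13,0.096,0],[-0.13,0.096,0],[-0.13,0.096,-0.04],[-0.13,0.096,-0.05],[-0.13,0.096,-0.06],[-0.13,0.096,-0.06],[-0.12,0.09,-0.03],[0,0,0]], "twist": [0.07,0.07,0.07,0.07,0.07,0.07,0.065,0]}'
python3 go.py 434 -75 25 1.87 6
python3 - <<'E'
from fit import *
np.set_printoptions(precision=2,suppress=True)
c=snap("wrist","w15.png")
k=ITEMS["magnet"];print(*[fit([q],*k[:3],(434,-74.4,22),k[3],r,False) for q,r in ((c,80),)])
E
```

```text
time: 33.45
tool_pos: [428.0, -72.0, 110.2]
tcp_rot: [-3.119, -0.014, -1.251]
contact_force: [-0.5, -0.9, -0.6]
grip_width: 91.5
t 33.45 p [428.  -72.  110.2] yaw -1.251 q6 0.9 q1 -0.35 dist [  6.   -3.  -85.2] per row [ 0.0067 -0.0034 -0.0946] twist -0.0022 | other twist 0.331
(np.float64(0.08487229862475441), array([435.07, -73.64,  22.  ,   0.28]))
```

View pics/w15.png

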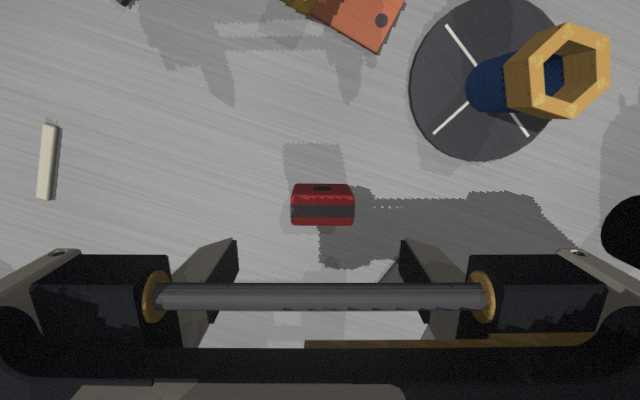

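The magnet is squared between the jaws at (323,205). Descending.

```bash
python3 -m handwheel '{"translation": [[0.03,-0.01,-0.05],[0.013,-0.01,-0.1],[0,0,-0.12],[0,0,-0.12],[0,0,-0.1],[0,0,-0.07],[0,0,0],[0,0,0]], "twist": [-0.015,0,0,0,0,0,0,0]}'
python3 go.py 434.5 -74.5 25 1.86 1
```

```text
time: 34.5
tool_pos: [444.4, -80.8, 22.6]
tcp_rot: [-3.11, -0.02, -1.294]
contact_force: [-0.1, -0.6, -0.4]
grip_width: 91.5
t 34.5 p [444.4 -80.8  22.6] yaw -1.294 q6 0.94 q1 -0.35 dist [-9.9  6.3  2.4] per row [-0.0661  0.0422  0.0161] twist 0.0081 | other twist -1.992
```

```bash
python3 -m handwheel '{"translation": [[-0.04,0.025,0.01],[-0.026,0.018,0],[0,0,0],[0,0,0],[0,0,0],[0,0,0],[0,0,0],[0,0,0]], "twist": [0,0,0,0,0,0,0,0]}'
python3 go.py 434.5 -74.5 25 1.86 1
```

```text
time: 35.5
tool_pos: [434.8, -74.2, 25.6]
tcp_rot: [-3.108, -0.022, -1.295]
contact_force: [-0.2, 0.3, -0.2]
grip_width: 91.8
t 35.5 p [434.8 -74.2  25.6] yaw -1.295 q6 0.95 q1 -0.34 dist [-0.3 -0.3 -0.6] per row [-0.0019 -0.0019 -0.0041] twist 0.0083 | other twist -1.992
```

```bash
python3 -m handwheel '{"translation": [[0,0,0],[0,0,0],[0,0,0],[0,0,0],[0,0,0],[0,0,0],[0,0,0.05],[0,0,0.25]], "twist": [0,0,0,0,0,0,0,0]}' 255
python3 go.py 655 133 120 -2.02 7
```

```text
time: 36.5
tool_pos: [432.3, -73.4, 69.4]
tcp_rot: [-3.114, -0.017, -1.295]
contact_force: [0.3, -0.3, -3.4]
grip_width: 49.7
t 36.5 p [432.3 -73.4  69.4] yaw -1.295 q6 0.95 q1 -0.34 dist [222.7 206.4  50.6] per row [0.2121 0.1966 0.0482] twist -0.066 | other twist 0.22
```

```bash
python3 -m handwheel '{"translation": [[0.15,0.14,0.2],[0.21,0.2,0.15],[0.22,0.2,0.02],[0.22,0.2,0],[0.22,0.2,0],[0.22,0.2,0],[0.22,0.2,0],[0,0,0]], "twist": [-0.066,-0.066,-0.066,-0.066,-0.066,-0.066,-0.066,0]}'
python3 go.py 655 133 120 -2.02 1
python3 - <<'E'
from fit import *
np.set_printoptions(precision=2,suppress=True)
c=snap("wrist","w16.png")
for l in ["square_plate","magnet_mid"]: print([(round(r["score"],2),tow(c,r["position"])) for r in spot_point("wrist",l)[:2]])
E
```

```text
time: 37.5
tool_pos: [655.3, 134.6, 130.0]
tcp_rot: [-3.114, -0.019, -2.047]
contact_force: [-0.6, -0.2, -2.6]
grip_width: 50.0
t 37.5 p [655.3 134.6 130. ] yaw -2.047 q6 2.16 q1 0.1 dist [ -0.3  -1.6 -10. ] per row [-0.0021 -0.0107 -0.0666] twist 0.017 | other twist -1.983
[]
[(0.79, array([656.35, 134.16, 128.77]))]
```

View pics/w16.png

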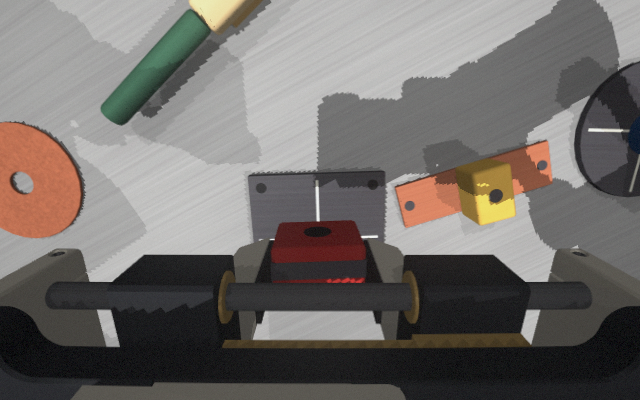

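Run:
```python
from fit import *
np.set_printoptions(precision=2,suppress=True)
c=capture("wrist");cv2.imwrite("pics/w17.png",cv2.resize(c["img"][150:290,240:400,::-1],(800,600)[:2] if 0 else (685,600),interpolation=cv2.INTER_CUBIC)); print(get_obs()["tool_pos"])
k=4.286
pts=lambda u,v:(240+u/k,150+v/k)
T=np.array(c["world_from_camera"]);np.save("T17.npy",T)
a=atz(c,(249,172),8);b=atz(c,(384,170),8);print(a,b,np.linalg.norm(a-b),np.arctan2(a[0]-b[0],-(a[1]-b[1])))
print((a+b)/2-65*np.array([np.cos(-.45),np.sin(-.45),0]))
print(atz(c,(317.5,180),8),atz(c,(317.5,215),8))
```

```text
[653.51 131.51 130.84]
[706.07 175.77   8.  ] [648.96  62.45   8.  ] 126.90039468288208 2.674823549290187
[618.99 147.38   8.  ]
[669.53 122.47   8.  ] [638.63 138.5    8.  ]
```

View pics/w17.png

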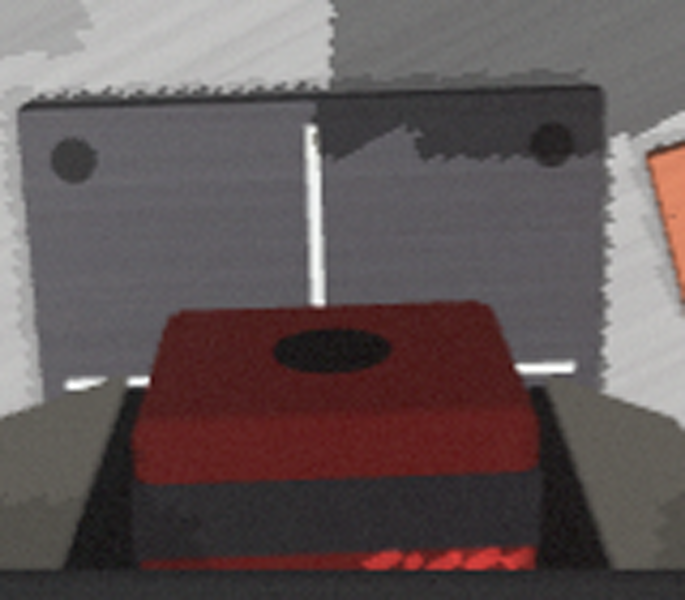

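```bash
python3 - <<'E'
from fit import *
np.set_printoptions(precision=2,suppress=True)
c=capture("wrist"); print(np.abs(np.array(c["world_from_camera"])-np.load("T17.npy")).max(),get_obs()["tool_pos"])
k=600/140;P=lambda u,v:(240+u/k,150+v/k)
a=atz(c,P(22,109),8);b=atz(c,P(601,97),8);e=(a-b)/np.linalg.norm(a-b);yaw=-np.arctan2(e[0],e[1]);print(a,b,np.linalg.norm(a-b),yaw)
print("centre",(a+b)/2-65*np.array([np.cos(yaw),np.sin(yaw),0]))
# cross centre: vertical chalk (310,125)-(318,300), horizontal chalk (67,384)-(573,368)
l1=np.cross([311,130,1],[318,300,1]);l2=np.cross([67,385,1],[573,368,1]);x=np.cross(l1,l2);x=x/x[2];print("cross",x,atz(c,P(x[0],x[1]),8))
print("magnet top front edge etc", atz(c,P(330,308),130.8+22-3+0))
E
python3 go.py 655 132.5 120 -2.02 1
```

```text
0.38436603126058344 [653.67 131.42 131.15]
[705.09 180.41   8.  ] [648.33  66.31   8.  ] 127.4446053921461 -0.4616227174262576
centre [618.51 152.31   8.  ]
cross [321.15 376.46   1.  ] [618.6  151.57   8.  ]
magnet top front edge etc [677.77 121.3  149.8 ]
t 37.75 p [653.7 131.4 131.1] yaw -2.049 q6 2.16 q1 0.1 dist [  1.3   1.1 -11.1] per row [ 0.0089  0.0072 -0.0743] twist 0.0184 | other twist -1.982
```

The plate centre comes out at (618,151.3) with yaw -0.46, so the magnet target is (656.5,132.2).

```bash
python3 -m handwheel '{"translation": [[0.018,0.005,-0.05],[0,0,-0.1],[0,0,-0.12],[0,0,-0.12],[0,0,-0.12],[0,0,-0.08],[0,0,-0.03],[0,0,0]], "twist": [0.01,0,0,0,0,0,0,0]}'
python3 go.py 656.5 132.2 34 -2.03 1
```

```text
time: 38.75
tool_pos: [654.3, 129.1, 34.0]
tcp_rot: [-3.115, -0.021, -2.034]
contact_force: [0.3, -0.1, -3.8]
grip_width: 49.9
t 38.75 p [654.3 129.1  34. ] yaw -2.034 q6 2.15 q1 0.1 dist [ 2.2  3.1 -0. ] per row [ 0.0147  0.0208 -0.0003] twist 0.0029 | other twist -1.997
```

```bash
python3 -m handwheel '{"translation": [[0,0,0.013],[0.015,0.021,0],[0,0,0],[0,0,-0.012],[0,0,0],[0,0,0],[0,0,0],[0,0,0]], "twist": [0,0,0,0,0,0,0,0]}'
python3 go.py 656.5 132.2 34 -2.03 1
```

```text
time: 39.75
tool_pos: [656.8, 132.4, 33.8]
tcp_rot: [-3.115, -0.021, -2.035]
contact_force: [0.2, 0.2, -3.1]
grip_width: 49.8
t 39.75 p [656.8 132.4  33.8] yaw -2.035 q6 2.15 q1 0.1 dist [-0.3 -0.2  0.2] per row [-0.0022 -0.0012  0.0012] twist 0.0029 | other twist -1.997
```

Releasing the magnet and rising, then on to the tube.

```bash
python3 -m handwheel '{"translation": [[0,0,-0.004],[0,0,0],[0,0,0],[0,0,0],[0,0,0],[0,0,0.1],[0,0,0.25],[0,0,0.25]], "twist": [0,0,0,0,0,0,0,0]}' 0
python3 go.py 381 289.5 130 -2.37 7
python3 - <<'E'
from fit import *
np.set_printoptions(precision=2,suppress=True)
c=snap("wrist","w18.png");s=capture("side")
k=ITEMS["magnet"];print(*[fit([q],*k[:3],(656.8,132.4,30),k[3],r,False) for q,r in ((s,22),(c,60))])
E
```

```text
time: 40.75
tool_pos: [656.2, 132.3, 125.9]
tcp_rot: [-3.117, -0.022, -2.034]
contact_force: [0.1, 0.0, 0.6]
grip_width: 91.6
t 40.75 p [656.2 132.3 125.9] yaw -2.034 q6 2.15 q1 0.1 dist [-275.2  157.2    4.1] per row [-0.2621  0.1498  0.0039] twist -0.0305 | other twist 0.255
(np.float64(0.1525035765379113), array([652.89, 132.99,  30.  ,   2.58])) (np.float64(0.04039059448480587), array([656.15, 133.81,  30.  ,   2.7 ]))
```

View pics/w18.png

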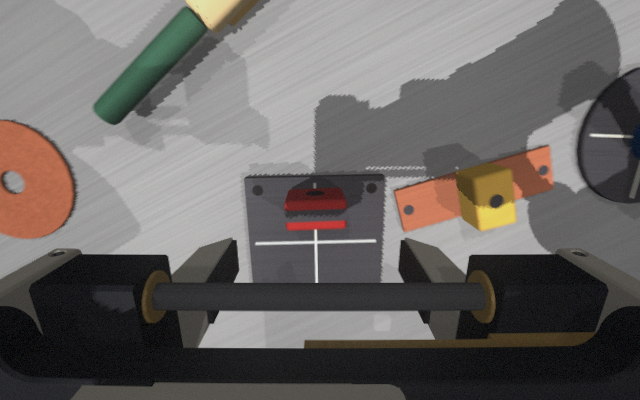

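The magnet stands squared behind the cross centre. Next is the tube.

```bash
python3 -m handwheel '{"translation": [[-0.26,0.15,0.02],[-0.26,0.15,0],[-0.26,0.15,0],[-0.26,0.15,0],[-0.26,0.15,0],[-0.26,0.15,0],[-0.24,0.13,0],[0,0,0]], "twist": [0.11,0.11,0.11,0.11,0.11,0.11,0.11,0]}'
python3 go.py 381 289.5 130 -0.82 1
python3 - <<'E'
from fit import *
np.set_printoptions(precision=2,suppress=True)
c=snap("wrist","w19.png")
k=ITEMS["tube"];print(*[fit([q],*k[:3],(381,289.5,30),k[3],r,False) for q,r in ((c,90),)])
for l in ["square_tube_mid"]: print([(round(r["score"],2),tow(c,r["position"])) for r in spot_point("wrist",l)[:2]])
E
```

```text
time: 41.85
tool_pos: [380.4, 289.8, 136.2]
tcp_rot: [-3.103, -0.015, -0.787]
contact_force: [0.2, -0.3, -0.1]
grip_width: 91.6
t 41.85 p [380.4 289.8 136.2] yaw -0.787 q6 1.28 q1 0.49 dist [ 0.6 -0.3 -6.2] per row [ 0.004 -0.002 -0.041] twist -0.0212 | other twist 1.979
(np.float64(0.2149710301482864), array([381.49, 288.47,  30.  ,   0.82]))
[(0.87, array([379.87, 286.55,  27.96]))]
```

View pics/w19.png

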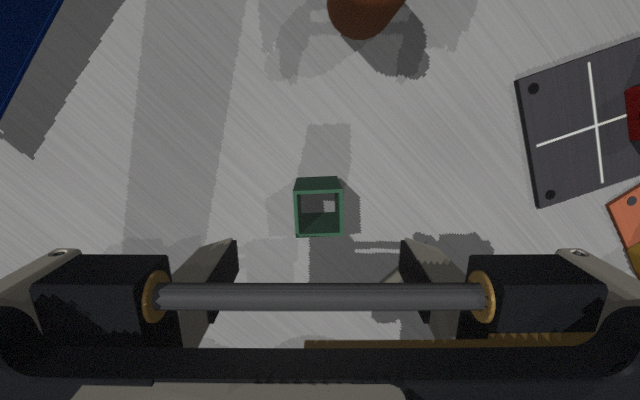

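The tube at (319,212) is square to the jaws. Descending.

```bash
python3 -m handwheel '{"translation": [[0.005,-0.005,-0.06],[0,0,-0.12],[0,0,-0.13],[0,0,-0.13],[0,0,-0.12],[0,0,-0.08],[0,0,0],[0,0,0]], "twist": [0,0,0,0,0,0,0,0]}'
python3 go.py 381 288.5 38 -0.787 1
```

```text
time: 42.95
tool_pos: [390.3, 284.5, 34.3]
tcp_rot: [-3.101, -0.017, -0.807]
contact_force: [-0.6, 0.0, 0.9]
grip_width: 91.6
t 42.95 p [390.3 284.5  34.3] yaw -0.807 q6 1.29 q1 0.47 dist [-9.3  4.   3.7] per row [-0.0617  0.0269  0.0248] twist 0.0127 | other twist -1.987
```

```bash
python3 -m handwheel '{"translation": [[-0.04,0.017,0.02],[-0.022,0.01,0],[0,0,0],[0,0,0],[0,0,0],[0,0,0],[0,0,0],[0,0,0]], "twist": [0.012,0,0,0,0,0,0,0]}'
python3 go.py 381 288.5 38 -0.787 1
```

```text
time: 43.95
tool_pos: [381.2, 289.5, 39.2]
tcp_rot: [-3.098, -0.018, -0.787]
contact_force: [-0.5, -0.2, 0.1]
grip_width: 91.9
t 43.95 p [381.2 289.5  39.2] yaw -0.787 q6 1.28 q1 0.49 dist [-0.2 -1.  -1.2] per row [-0.0012 -0.0064 -0.0077] twist -0.0003 | other twist 2.0
```

```bash
python3 -m handwheel '{"translation": [[0,0,0],[0,0,0],[0,0,0],[0,0,0],[0,0,0],[0,0,0],[0,0,0],[0,0,0.1]], "twist": [0,0,0,0,0,0,0,0]}' 255
python3 go.py 618 151.3 140 -2.03 1
python3 - <<'E'
from h import *
snap("wrist","w20.png")
E
```

```text
time: 44.95
tool_pos: [380.2, 288.8, 53.2]
tcp_rot: [-3.101, -0.017, -0.787]
contact_force: [-0.8, -0.9, -1.9]
grip_width: 39.8
t 44.95 p [380.2 288.8  53.2] yaw -0.787 q6 1.28 q1 0.49 dist [ 237.8 -137.5   86.8] per row [ 1.5854 -0.9168  0.5784] twist -0.7916 | other twist 1.208
```

View pics/w20.png

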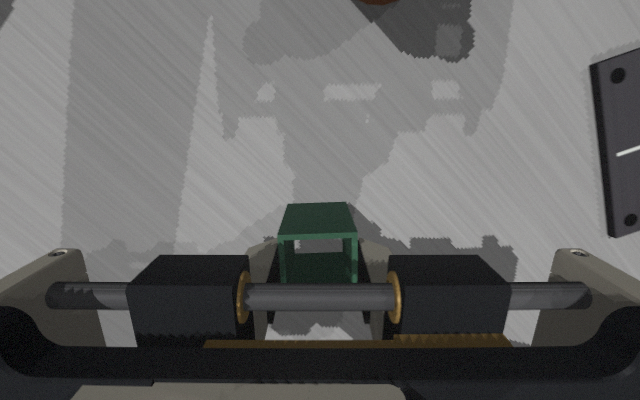

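The tube is held square. Moving to above the square plate.

```bash
python3 -m handwheel '{"translation": [[0.1,-0.06,0.25],[0.2,-0.12,0.25],[0.26,-0.15,0.08],[0.26,-0.15,0],[0.26,-0.15,0],[0.26,-0.15,0],[0.22,-0.13,0],[0,0,0]], "twist": [-0.113,-0.113,-0.113,-0.113,-0.113,-0.113,-0.113,0]}'
python3 go.py 618 151.3 140 -2.03 1
```

```text
time: 46.0
tool_pos: [619.7, 147.5, 141.0]
tcp_rot: [-3.102, -0.017, -2.068]
contact_force: [-0.5, -0.4, -3.0]
grip_width: 40.2
t 46.0 p [619.7 147.5 141. ] yaw -2.068 q6 2.21 q1 0.13 dist [-1.7  3.8 -1. ] per row [-0.0111  0.0252 -0.0067] twist 0.0243 | other twist -1.976
```

```bash
python3 -m handwheel '{"translation": [[-0.011,0.025,0],[0,0,-0.05],[0,0,-0.1],[0,0,-0.08],[0,0,-0.03],[0,0,0],[0,0,0],[0,0,0]], "twist": [0.024,0,0,0,0,0,0,0]}'
python3 go.py 617.5 151.5 100 -2.03 1
python3 - <<'E'
from h import *
c=snap("wrist","w21.png")
s=capture("side");cv2.imwrite("pics/s21.png",cv2.resize(s["img"][190:310,180:340,::-1],(800,600),interpolation=cv2.INTER_CUBIC))
E
```

```text
time: 47.0
tool_pos: [614.3, 153.9, 97.9]
tcp_rot: [-3.106, -0.018, -2.021]
contact_force: [0.3, 0.1, -2.0]
grip_width: 39.9
t 47.0 p [614.3 153.9  97.9] yaw -2.021 q6 2.18 q1 0.14 dist [ 3.2 -2.4  2.1] per row [ 0.021  -0.016   0.0141] twist -0.0058 | other twist 1.994
```

View pics/w21.png

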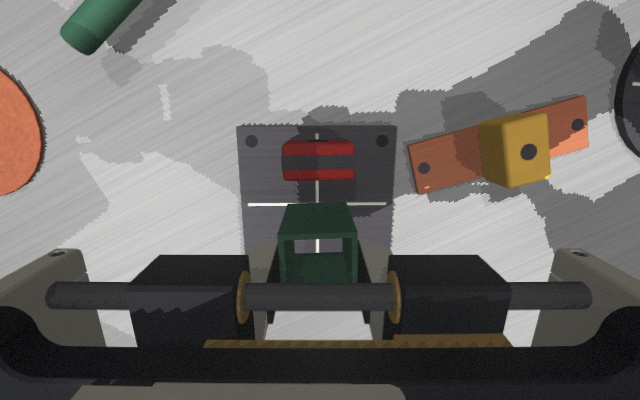

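View pics/s21.png

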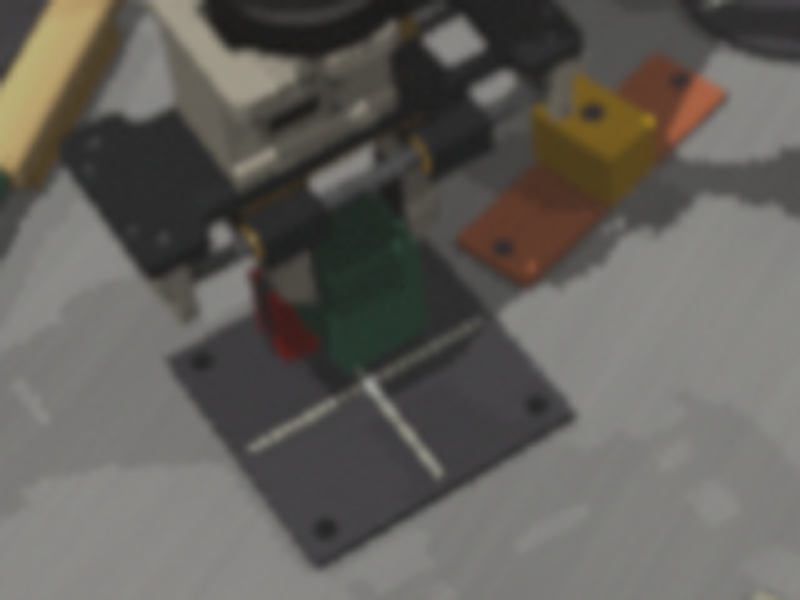

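The tube is square and in line with the chalk at column 318, about 4 mm short. I'll correct and descend.

```bash
python3 -m handwheel '{"translation": [[0.02,-0.015,0],[0,0,0],[0,0,0],[0,0,-0.08],[0,0,-0.08],[0,0,-0.06],[0,0,0],[0,0,0]], "twist": [-0.005,0,0,0,0,0,0,0]}'
python3 go.py 617.3 151.5 47.5 -2.03 1
```

```text
time: 48.1
tool_pos: [617.1, 151.3, 61.8]
tcp_rot: [-3.107, -0.019, -2.029]
contact_force: [0.5, -0.0, -2.1]
grip_width: 40.2
t 48.1 p [617.1 151.3  61.8] yaw -2.029 q6 2.19 q1 0.14 dist [  0.2   0.2 -14.3] per row [ 0.0012  0.0014 -0.0954] twist -0.0003 | other twist 2.0
```

```bash
python3 -m handwheel '{"translation": [[0,0,-0.03],[0,0,-0.03],[0,0,-0.02],[0,0,-0.01],[0,0,0],[0,0,0],[0,0,0],[0,0,0]], "twist": [0,0,0,0,0,0,0,0]}'
python3 go.py 617.3 151.5 47.5 -2.03 1
```

```text
time: 49.1
tool_pos: [617.8, 151.4, 48.4]
tcp_rot: [-3.105, -0.018, -2.029]
contact_force: [-0.5, 0.4, -0.8]
grip_width: 40.2
t 49.1 p [617.8 151.4  48.4] yaw -2.029 q6 2.19 q1 0.14 dist [-0.5  0.1 -0.9] per row [-0.0033  0.0005 -0.0062] twist -0.0003 | other twist 2.0
```

```bash
python3 -m handwheel '{"translation": [[0,0,-0.005],[0,0,0],[0,0,0],[0,0,0],[0,0,0],[0,0,0],[0,0,0],[0,0,0]], "twist": [0,0,0,0,0,0,0,0]}'
python3 -m handwheel '{"translation": [[0,0,0],[0,0,0],[0,0,0],[0,0,0],[0,0,0],[0,0,0.08],[0,0,0.25],[0,0,0.25]], "twist": [0,0,0,0,0,0,0,0]}' 0
python3 -m handwheel '{"translation": [[0,0,0.2],[-0.15,-0.1,0.15],[-0.25,-0.15,0],[-0.25,-0.15,0],[-0.25,-0.15,0],[-0.1,-0.1,0],[0,0,0],[0,0,0]], "twist": [0,0,0,0,0,0,0,0]}' 0
python3 - <<'E'
from fit import *
np.set_printoptions(precision=2,suppress=True)
c=snap("wrist","w22.png");s=snap("side","s22.png");t=snap("top","t22.png")
P=dict(tube=(617.5,151.3,38),magnet=(656.5,132.3,30),weight=(595,-8,24),pipe=(568,-174.5,38),nut=(568,-174.5,80))
for k,p in P.items():
    K_=ITEMS[k]; print(k,*[(n,fit([q],*K_[:3],p,K_[3],r,False)) for n,q,r in(("side",s,26),("top",t,16))])
for l in NAMES:
    print(l,[(n,round(r["score"],2),tow(q,r["position"])) for n,q in(("side",s),("top",t),("wrist",c)) for r in spot_point(n,l)[:1]])
E
```

```text
time: 50.1
tool_pos: [617.8, 151.4, 47.7]
tcp_rot: [-3.105, -0.018, -2.03]
contact_force: [0.2, 0.6, -2.9]
grip_width: 39.8
time: 51.1
tool_pos: [616.8, 151.2, 136.4]
tcp_rot: [-3.108, -0.02, -2.029]
contact_force: [0.5, 0.8, 0.3]
grip_width: 91.6
time: 52.1
tool_pos: [465.9, 52.1, 202.0]
tcp_rot: [-3.091, -0.01, -2.029]
contact_force: [-0.5, -0.1, -0.5]
grip_width: 91.8
tube ('side', (np.float64(0.39909996785599483), array([619.48, 150.16,  38.  ,   0.59]))) ('top', (np.float64(2.0506962205171924), array([658.57, 152.6 ,  38.  ,  -0.09])))
magnet ('side', (np.float64(0.5405130027841952), array([661.53, 130.03,  30.  ,   0.28]))) ('top', (np.float64(0.122495894909688), array([657.85, 133.77,  30.  ,  -0.47])))
weight ('side', (np.float64(0.10785606550312433), array([593.79,  -6.71,  24.  ,  -0.18]))) ('top', (np.float64(2.6101307189542484), array([607.6 , -38.75,  24.  ,   1.84])))
pipe ('side', (np.float64(9.910569105691058), array([ 571.42, -178.5 ,   38.  ,    0.03]))) ('top', (np.float64(0.3878851540616247), array([ 562.19, -173.59,   38.  ,    0.05])))
no mask
nut ('side', (np.f
[... 809 characters left out ...]
top', 0.44, array([ 570.61, -174.3 ,   41.79]))]
nut_mid [('top', 0.57, array([ 564.22, -173.35,   78.54]))]
magnet_mid [('side', 0.77, array([653.19, 134.26,  25.65])), ('top', 0.74, array([658.72, 131.31,  31.66])), ('wrist', 0.81, array([657.52, 130.43,  30.76]))]
weight_mid [('side', 0.65, array([591.18,  -5.29,  25.45])), ('top', 0.37, array([591.12,  -6.92,  25.11])), ('wrist', 0.56, array([595.44, -12.22,  24.35]))]
rod_can_mid [('side', 0.78, array([ 501.53, -373.66,   48.52])), ('top', 0.78, array([ 498.57, -375.91,   48.25]))]
spray_mid [('side', 0.88, array([527.51, 385.84,  66.48])), ('top', 0.85, array([526.19, 387.15,  66.61])), ('wrist', 0.68, array([533.5 , 382.7 ,  67.29]))]
```

View pics/w22.png

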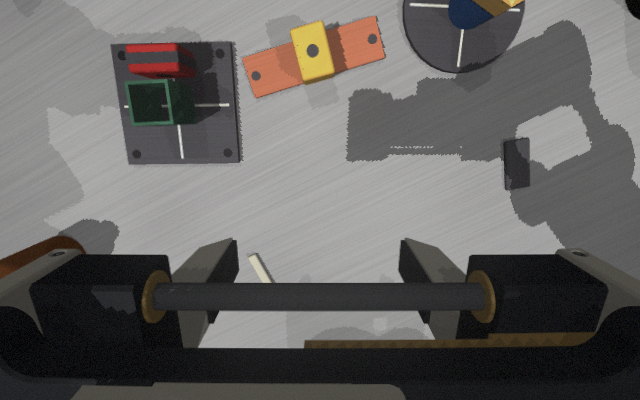

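View pics/s22.png

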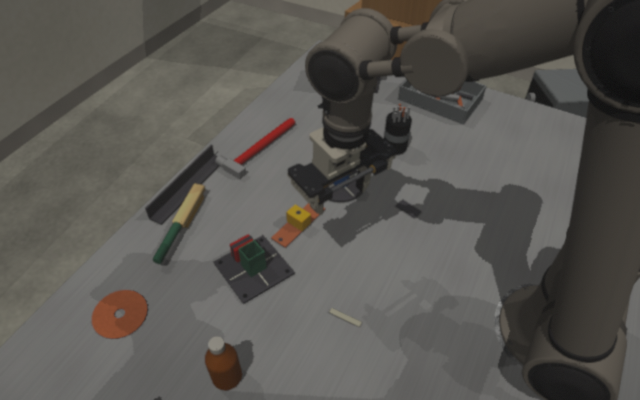

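View pics/t22.png

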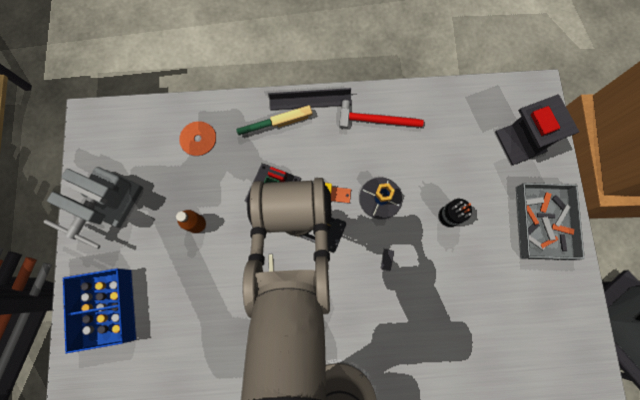

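Everything is in place as far as this view shows. I'll back the arm off for one unobstructed check.

```bash
python3 -m handwheel '{"translation": [[-0.05,-0.3,0.1],[-0.1,-0.3,0.05],[-0.15,-0.3,0],[-0.15,-0.3,0],[-0.15,-0.3,0],[-0.15,-0.3,0],[0,0,0],[0,0,0]], "twist": [0,0,0,0,0,0,0,0]}' 0
python3 - <<'E'
from fit import *
np.set_printoptions(precision=2,suppress=True)
s=snap("side","s23.png");t=snap("top","t23.png")
P=dict(tube=(617.5,151.3,38),magnet=(656.5,132.3,30),weight=(595,-8,24),pipe=(568,-174.5,38),nut=(568,-174.5,80))
for k,p in P.items():
    K_=ITEMS[k]; print(k,*[(n,fit([q],*K_[:3],p,K_[3],r,False)) for n,q,r in(("side",s,26),("top",t,16))])
cv2.imwrite("pics/z23.png",np.hstack([cv2.resize(t["img"][145:230,240:410,::-1],(400,200),interpolation=cv2.INTER_CUBIC).repeat(2,0),cv2.resize(s["img"][160:310,205:355,::-1],(400,400),interpolation=cv2.INTER_CUBIC)]))
E
```

```text
time: 54.75
tool_pos: [349.1, -225.5, 225.1]
tcp_rot: [-3.089, -0.012, -2.027]
contact_force: [0.2, 0.5, 0.2]
grip_width: 92.0
tube ('side', (np.float64(0.5198207789903292), array([622.83, 147.03,  38.  ,   0.63]))) ('top', (np.float64(0.06584247258225324), array([618.97, 152.24,  38.  ,   1.14])))
magnet ('side', (np.float64(0.5179719224968093), array([660.76, 130.4 ,  30.  ,   0.29]))) ('top', (np.float64(0.08792665214233841), array([656.96, 133.57,  30.  ,  -0.5 ])))
weight ('side', (np.float64(0.10957018569017012), array([593.22,  -6.49,  24.  ,   2.9 ]))) ('top', (np.float64(0.10260566448801743), array([596.48,  -7.  ,  24.  ,   2.98])))
pipe ('side', (np.float64(1.4149061775247733), array([ 567.54, -175.03,   38.  ,   -0.02]))) ('top', (np.float64(0.42185557149689146), array([ 563.43, -173.66,   38.  ,    0.06])))
nut ('side', (np.float64(0.06064776885684636), array([ 566.82, -173.94,   80.  ,    1.13]))) ('top', (np.float64(0.1160863007410322), array([ 568.65, -175.48,   80.  ,    0.13])))
```

View pics/z23.png

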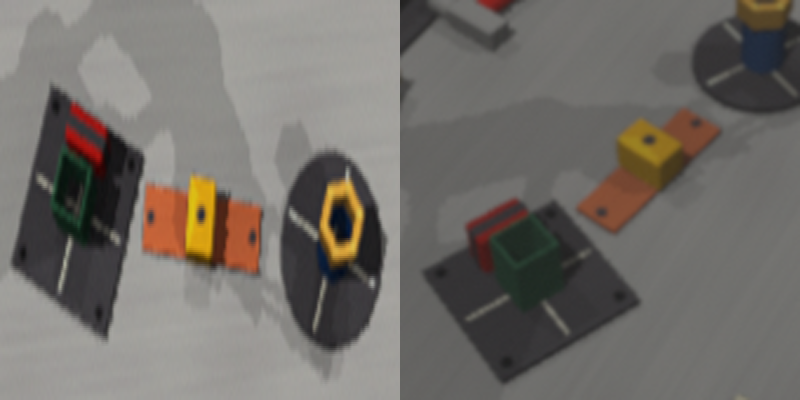

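View pics/s23.png

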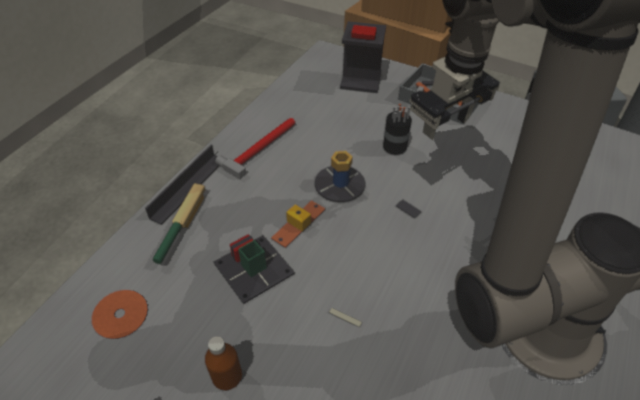

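All five parts stand in place: tube and magnet at (252,255), weight at (298,217), pipe with nut at (341,170). The can and bottle have not moved. Handing in.

```bash
python3 -c "
from plant import *
print(close_job())"
```

```text
the job is handed in; nothing more can be done
None
```

All five parts are placed and released, and the job is handed in after about 55 s. The tube is centred and squared on the square plate with the magnet behind it. The pipe is on the round plate with the nut on top, and the weight is on the earth bar.

**Last checks:**
- **Top camera fits:**
  - The tube is about 2 mm from the plate centre, with its yaw within 0.03 rad.
  - The magnet is about 43 mm behind the centre, with its yaw within 0.04 rad.
  - The weight is about 2 mm from the middle of the bar.
  - The nut is within about 2 mm of the pipe, whose position I measured just after placing it.
- **Bystanders:** the can and bottle were found in their original positions to within a few mm, before the arm's last move away. In the final side view they look unmoved.

**What failed or disagreed:**
- **First nut grasp:** the jaws closed over the top of the nut. The fingertips turned out to stand only slightly ahead of the TCP, not 22 mm as described. I opened, went lower and regripped; the nut had not moved.
- **Final side-camera fits:** the tube and magnet fits were poor because the two parts hide each other and their colours were dim. They read up to 5 mm off, with unreliable yaws.
- **Pipe fits:** these were also unreliable at the end because the nut covers the pipe. I relied on the top and wrist views and on looking at the pictures.

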